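# Sticker-stack two boards for drying

## Robot

A 7-joint arm with a two-finger parallel gripper is mounted at the origin on a cart in front of the work surface, level with it; the furniture and walls round the work are solid. World frame = base frame: x ahead of the robot, y to its left, z up, the work surface at z = 0. Lengths are in m, angles in rad, forces in N, time in s.
With the tool pointing down it reaches from about 0.425 to 0.925 m from the base axis. Payload 6.8 kg.
Tool frame: the origin (TCP) lies on the front face of the gripper's body, between the roots of the fingers; the fingertips stand 73 mm ahead of it and the grasp point (between the pads) lies 54 mm ahead of it; z points along the fingers, y is the direction in which the jaws open and shut (so a half turn about z gives the same grasp; the last joint's range is limited). The gripper opens to 85 mm and grips with 20 to 120 N. Pads are 22 mm wide; open, the fingers measure 114 mm over their backs; the gripper's body (76 mm by 85 mm) begins 54 mm behind the grasp point. The pads swing forward as they close: fully open they stand 13 mm farther back than shut.
Start: joints at [1.096, 0.477, 0.022, 1.555, -0.011, 1.109, -0.083], TCP at [0.242, -0.63, 0.304] pointing down, gripper open.
Joint ranges: [-2.96, 2.96], [-0.34, 2.1], [-1.41, 1.46], [0.24, 2.44], [-1.37, 4.51], [0.17, 1.92], [-2.96, 2.96]. Speed limits (rad/s): [2.39, 2.39, 3.14, 3.14, 3.14, 3.14, 3.14].

## Interface

Orientations are given as a unit quaternion [w, x, y, z].
In Python, from bench import sensors, read_camera, order gives the robot as it stands.
- The arm moves only by the tool apply_moves, never from a script. Its argument "deltas" is a list of rows, each a list of 3 entries, a list of its own where there are three numbers: the turn, a rotation vector about the tool's x, y, z in degrees, then the shift along the tool's x, y, z in m, then the closure in counts, from 0 (fully open) to 255 (shut). A call has 1 to 5 rows; each row is the pose to reach, as a shift and turn from the pose commanded when the call began, along the tool's axes at that moment; what a row does not reach only later rows make up. A row lasts 1/10 s, in which the tool goes at most 50 mm and 8.59 degrees, less where a joint would pass 70% of its speed; a pose out of reach is approached as far as the arm can. A call with a gripper value outside its range is refused whole. The fingers move at their own pace and stop on an object; the grip force is fixed at half the most. Time passes only in rows, so rows that repeat a pose let the fingers close. It gives the time, the measured TCP pose, the force and the opening at its end, in the units of the state.
- sensors.read_state(): the state, without advancing time (a new reading comes with each control period).
- read_camera(name): name is "side" or "top" or "wrist"; returns a dict with "frame" (400x640x3 uint8, red, green, blue), "vertical_fov" (degrees; the focal length in pixels is half the picture's height over the tangent of half this angle, whatever the lens; pixels are square), "cx", "cy" (the principal point, pixels), "cam_to_world" (4x4, takes a point from camera to world coordinates); the wrist camera has in their place "hand_eye" (4x4, takes a point from camera to tool coordinates, whose origin is the TCP and whose axes are the flange's). Camera axes: x right, y up, looking along -z (the intrinsics and any distortion apply to the point x, -y, -z); pixel columns grow to the right and rows downward; lengths in m; the calibration is good to about 2 mm. A picture is of the moment at which its call begins: read the wrist's pose just before it. There is no depth.
- order.job_done(): hands the job in, once; it reports no verdict.
The state is a dict: "t": time; "q": joint angles; "joint_velocities": joint speeds; "joint_efforts": joint torques, N m; "ee_pos": TCP position; "eef_rot": TCP orientation; "ft_force": force on the tool from outside, world axes, zero at the start; "moment": the same for the moment, N m; "grip_width": finger opening in m.
Only numpy, scipy, OpenCV 4.12 (cv2) and the standard library are available. Lean on these libraries where they do the work, as an engineer would, in place of code of your own. Each camera call takes 0.05 s, during which the arm holds its last target.

## Task

Stack the two boards for drying on the base with the two metal bearers: lay the wide board lengthwise across both bearers, centred on the base; then lay the two short stickers square across it, one directly above each bearer; then the narrow board lengthwise on the stickers, centred above the wide board; and last the steel weight in the middle on top, its long side along the board. Leave the stack square, with everything lying flat and let go.

Things in the scene. Friction and masses are not known exactly. Their poses are not given: they have to be found in the camera images.
- rack: Stacking base, fixed to the table: two parallel square bearers of pale bare aluminium with black end caps, each 26 mm wide, 120 mm long and 30 mm high, 140 mm apart between centre lines, joined by a flat dark steel bar 30 mm wide and 6 mm high. Origin: centre of the base at table height. x: along the tie bar, from one bearer to the other (the boards shall lie along x); y: along the bearers; z up.
- bearer_a (a point): Centre of the top face of one bearer (at x = -70 mm, y = 0, z = 30 mm in the base's frame). Axes as the base.
- bearer_b (a point): Centre of the top face of the other bearer (at x = +70 mm, y = 0, z = 30 mm in the base's frame). Axes as the base.
- wide_board_c (a point): Centre of the wide board, half-way up: pale wood with grey waxed ends, 240 mm long (its x), 60 mm wide (its y), 18 mm thick (z), 0.15 kg. Lies flat and loose on the table.
- narrow_board_c (a point): Centre of the narrow board, half-way up: the same pale wood with grey waxed ends, 240 mm long (its x), 40 mm wide (its y), 18 mm thick (z), 0.15 kg. Lies flat and loose on the table.
- sticker_a_c (a point): Centre of one sticker (short plain wood strip), half-way up: 18 mm wide (its x), 100 mm long (its y), 14 mm thick (z), 30 g. Lies flat and loose on the table. The two stickers are alike and may be exchanged.
- sticker_b_c (a point): Centre of the other sticker, half-way up: 18 mm wide (its x), 100 mm long (its y), 14 mm thick (z), 30 g. Lies flat and loose on the table.
- weight_c (a point): Centre of the weight, half-way up: a bare steel block 45 mm wide (its x), 90 mm long (its y), 30 mm high (z), with two small round dark blind holes on top, about 0.7 kg. Lies loose on the table.
Mind the look-alikes: they are no part of the job. What is shaped like the part that bears sticker_b_c but pink or purple is not meant.

How it is judged:
By the outcome, as a careful person would: the job done as asked, in the order asked, and still so for the second after the job is handed in, with the robot touching nothing.
It also fails if it takes over 122 s, if anything falls off the work surface, if the arm or the gripper's body presses on something with over 40 N, if the wrist force passes 120 N, or if a joint passes its speed limit or range.

## Working session

There is one attempt and no reset: what is moved stays moved. The work goes in short steps, Python scripts to look and compute and a tool call to move; the robot and the scene stay as the last step left them, time stands still between calls to the robot, and variables do not carry over. Pictures are saved under pics/ and viewed, and the job is handed in when it is done.

Besides the shell and the picture viewer there is one more tool, called after ">>>" as name([rows], argument=value, ...), one row to a line, values as JSON. apply_moves: Moves the arm, as the interface text tells. Its arguments: {"type":"object","properties":{"deltas":{"type":"array","items":{"type":"array"}}},"required":["deltas"]}

```bash
ls; mkdir -p pics; python3 - <<'E'
from bench import sensors, read_camera
import cv2
print(sensors.read_state())
for n in ("side","top","wrist"):
    c=read_camera(n); cv2.imwrite(f"pics/{n}0.png",c["frame"][:,:,::-1])
    print(n,{k:v for k,v in c.items() if k!="frame"})
E
```

```text
pics
{'t': 0.0, 'q': array([ 1.09589299,  0.47778924,  0.02230866,  1.55647697, -0.01150147,
        1.10928713, -0.08310398]), 'joint_velocities': array([ 0.00010931,  0.0012669 ,  0.00135709,  0.00101948,  0.0005737 ,
       -0.00151724, -0.00022249]), 'joint_efforts': array([-1.05639996e-03, -5.96449506e+01,  1.60720691e+00, -2.81198376e+01,
        1.23536252e-02,  9.36062570e-03,  2.28302275e-05]), 'ee_pos': array([ 0.24192066, -0.62965479,  0.3029215 ]), 'eef_rot': array([-8.88192503e-04,  9.83224550e-01,  1.82396944e-01, -2.26160459e-04]), 'ft_force': array([ 0.32711051,  0.6246345 , -0.33303318]), 'moment': array([0.0175885 , 0.05290886, 0.00492277]), 'grip_width': 0.08526284633111815}
side {'vertical_fov': 56.812711112071554, 'cx': 317.8565981998156, 'cy': 200.53295715613802, 'cam_to_world': array([[-0.99795638, -0.0541113 ,  0.03398566,  0.52348515],
       [ 0.06135251, -0.66277414,  0.74630175,  1.08607444],
       [-0.01785855,  0.7468617 ,  0.66473955,  1.10341458],
       [ 0.        ,  0.        ,  0.        ,  1.        ]])}
top {'vertical_fov': 48.61344174125293, 'cx': 323.08396424174714, 'cy': 200.29839629561835, 'cam_to_world': array([[ 0.30086715,  0.75763985, -0.5791898 , -0.44170005],
       [-0.95364447,  0.24310509, -0.1773757 , -0.38696338],
       [ 0.00641708,  0.60570767,  0.79566139,  1.33228452],
       [ 0.        ,  0.        ,  0.        ,  1.        ]])}
wrist {'vertical_fov': 60.212300369659054, 'cx': 322.6863661094343, 'cy': 201.48237972509594, 'hand_eye': array([[-3.60094522e-04,  9.57536041e-01,  2.88313372e-01,
         7.24133206e-02],
       [ 9.99999911e-01,  4.08816798e-04, -1.08778610e-04,
         1.75079113e-03],
       [-2.22026789e-04,  2.88313307e-01, -9.57536103e-01,
        -6.95647176e-02],
       [ 0.00000000e+00,  0.00000000e+00,  0.00000000e+00,
         1.00000000e+00]])}
```

View pics/side0.png

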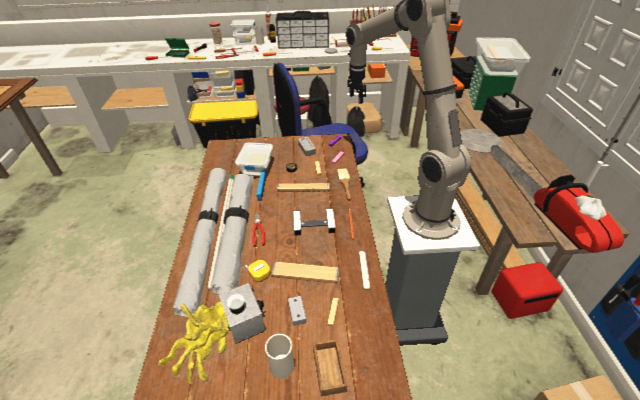

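View pics/top0.png

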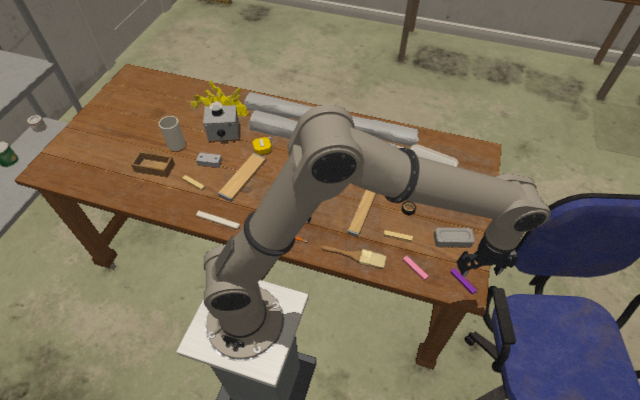

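View pics/wrist0.png

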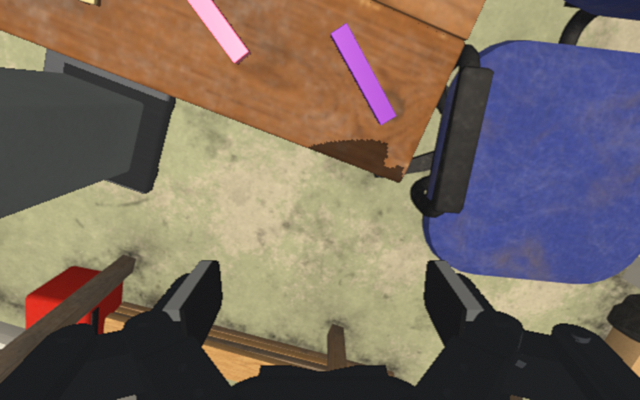

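```bash
cat > h.py <<'E'
import numpy as np, cv2
from bench import sensors, read_camera
from scipy.spatial.transform import Rotation as R
def f_of(c): return 200/np.tan(np.radians(c["vertical_fov"])/2)
def pose(s):
    q=s["eef_rot"]; T=np.eye(4); T[:3,:3]=R.from_quat([q[1],q[2],q[3],q[0]]).as_matrix(); T[:3,3]=s["ee_pos"]; return T
def grab(n):
    s=sensors.read_state(); c=read_camera(n)
    if n=="wrist": c["cam_to_world"]=pose(s)@c["hand_eye"]
    return c
def ray(c,px,z):
    px=np.atleast_2d(px).astype(float); f=f_of(c); T=c["cam_to_world"]
    d=np.c_[(px[:,0]-c["cx"])/f,-(px[:,1]-c["cy"])/f,-np.ones(len(px))]@T[:3,:3].T
    o=T[:3,3]; return o+d*((z-o[2])/d[:,2])[:,None]
def proj(c,P):
    T=c["cam_to_world"]; p=(np.atleast_2d(P)-T[:3,3])@T[:3,:3]; f=f_of(c)
    return np.c_[c["cx"]+f*p[:,0]/-p[:,2], c["cy"]-f*p[:,1]/-p[:,2]]
def save(c,name,crop=None,k=1):
    im=c["frame"][:,:,::-1]
    if crop: x0,y0,x1,y1=crop; im=im[y0:y1,x0:x1]
    if k!=1: im=cv2.resize(im,None,fx=k,fy=k,interpolation=cv2.INTER_CUBIC)
    cv2.imwrite("pics/"+name,im)
E
python3 - <<'E'
from h import *
c=grab("side"); save(c,"s_up.png",(230,130,390,240),5); save(c,"s_dn.png",(230,240,390,345),5)
for n,p in dict(w1=(297,310),w2=(307,145),st1=(333,311),st2=(318,167),strip=(364,269),wide=(305,271),nar=(303,187),rack=(314,221),pink=(337,157),pur=(334,141)).items(): print(n,ray(c,p,0.01).round(3), np.linalg.norm(ray(c,p,0.01)[0,:2]).round(3))
E
```

```text
w1 [[0.571 0.402 0.01 ]] 0.698
w2 [[ 0.498 -0.593  0.01 ]] 0.774
st1 [[0.451 0.414 0.01 ]] 0.613
st2 [[ 0.452 -0.391  0.01 ]] 0.597
strip [[0.322 0.25  0.01 ]] 0.407
wide [[0.538 0.243 0.01 ]] 0.591
nar [[ 0.531 -0.241  0.01 ]] 0.583
rack [[ 0.492 -0.014  0.01 ]] 0.492
pink [[ 0.349 -0.468  0.01 ]] 0.584
pur [[ 0.351 -0.619  0.01 ]] 0.711
```

View pics/s_up.png

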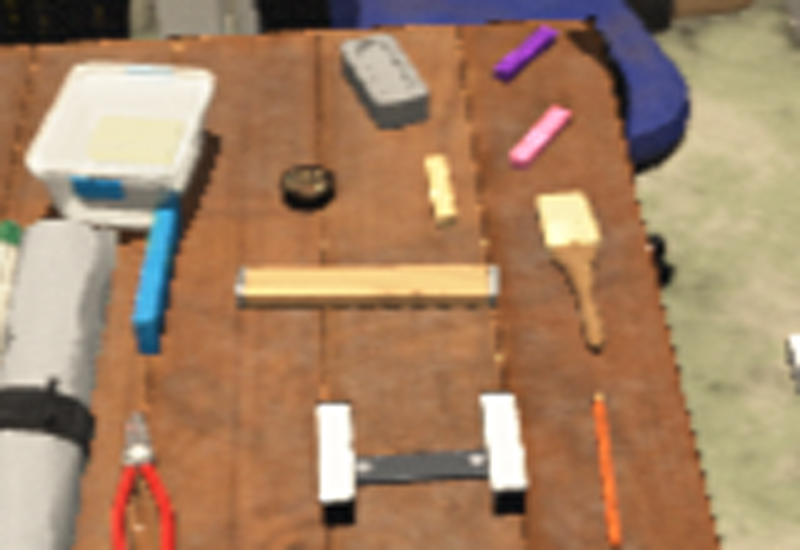

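View pics/s_dn.png

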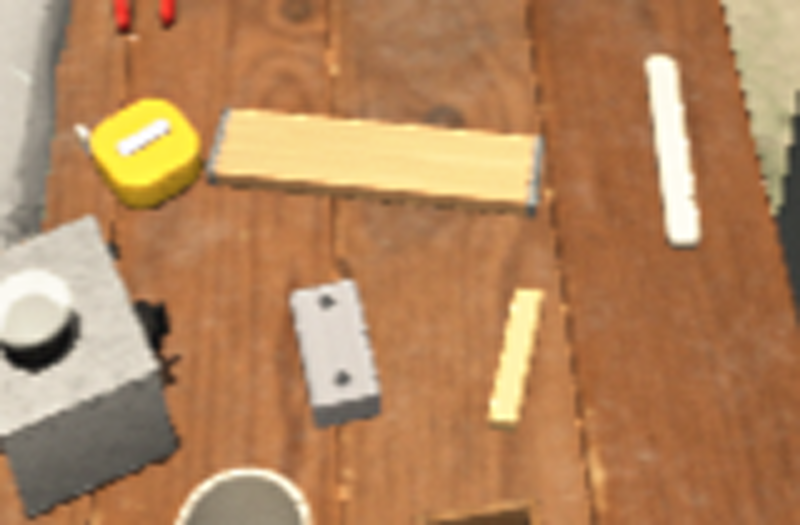

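```bash
cat >> h.py <<'E'
def go(x=None,y=None,z=None,yaw=None):
    """print tool-frame shift & turn to reach a tool-down pose; yaw=direction of tool x in world, deg"""
    s=sensors.read_state(); T=pose(s); p=T[:3,3].copy()
    for i,v in enumerate((x,y,z)):
        if v is not None: p[i]=v
    a=np.degrees(np.arctan2(T[1,0],T[0,0])) if yaw is None else yaw
    t=np.radians(a); Rg=np.array([[np.cos(t),np.sin(t),0],[np.sin(t),-np.cos(t),0],[0,0,-1.]])
    rv=R.from_matrix(T[:3,:3].T@Rg).as_rotvec(degrees=True); d=T[:3,:3].T@(p-T[:3,3])
    print("t",round(s["t"],2),"pos",T[:3,3].round(4),"turn",rv.round(2),"shift",d.round(4),"| F",s["ft_force"].round(1),"w",round(s["grip_width"],4),"q",s["q"].round(2))
E
python3 -c "
from h import *
go(.46,-.3,.3,0)"
```

```text
t 0.2 pos [ 0.242  -0.6298  0.3033] turn [-6.000e-02  1.000e-02  2.102e+01] shift [ 0.3218 -0.2297  0.0035] | F [ 0.3 -0.8 -0.4] w 0.0855 q [ 1.1   0.48  0.02  1.56 -0.01  1.11 -0.08]
```

>>> apply_moves([
  [[0, 0, 21], [0.32, -0.23, 0.003], 0],
  [[0, 0, 21], [0.32, -0.23, 0.003], 0],
  [[0, 0, 21], [0.32, -0.23, 0.003], 0],
  [[0, 0, 21], [0.32, -0.23, 0.003], 0],
  [[0, 0, 21], [0.32, -0.23, 0.003], 0],
])

```text
t: 0.7
ee_pos: [0.38, -0.4192, 0.302]
eef_rot: [0.0, 1.0, 0.0, 0.0]
ft_force: [0.4, -0.7, 0.0]
grip_width: 0.0856
```

```bash
python3 -c "
from h import *
go(.46,-.2,.3,0)"
```

```text
t 0.7 pos [ 0.38   -0.4192  0.302 ] turn [ 0.01 -0.    0.01] shift [ 0.08   -0.2192  0.002 ] | F [ 0.4 -0.7  0. ] w 0.0856 q [ 0.71  0.3   0.01  1.82 -0.    1.02 -0.84]
```

>>> apply_moves([
  [[0, 0, 0], [0.06, -0.2, 0.0], 0],
  [[0, 0, 0], [0.06, -0.2, 0.0], 0],
  [[0, 0, 0], [0.06, -0.2, 0.0], 0],
  [[0, 0, 0], [0.06, -0.2, 0.0], 0],
  [[0, 0, 0], [0.06, -0.2, 0.0], 0],
])

```text
t: 1.2
ee_pos: [0.441, -0.2149, 0.3022]
eef_rot: [-0.001, 1.0, 0.005, 0.0]
ft_force: [-0.7, -0.5, 0.8]
grip_width: 0.0851
```

```bash
python3 -c "
from h import *
import pickle
c=grab('wrist'); save(c,'w1.png'); pickle.dump(c,open('w1.pkl','wb'))
go(.46,0,.3,0)"
```

```text
t 1.25 pos [ 0.4407 -0.2164  0.3022] turn [-0.07 -0.04  0.45] shift [ 0.021  -0.2163  0.0025] | F [ 0.7  0.8 -1. ] w 0.0853 q [ 0.43  0.18 -0.12  1.98  0.02  0.98 -1.26]
```

View pics/w1.png

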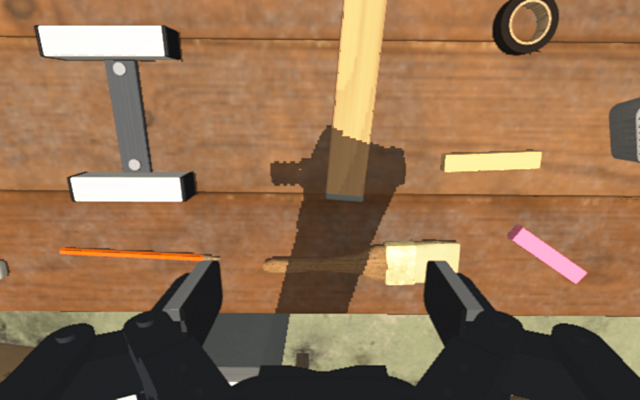

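>>> apply_moves([
  [[0, 0, 0.4], [0.0, -0.2, 0.002], 0],
  [[0, 0, 0.4], [0.0, -0.2, 0.002], 0],
  [[0, 0, 0.4], [0.0, -0.2, 0.002], 0],
  [[0, 0, 0.4], [0.0, -0.2, 0.002], 0],
  [[0, 0, 0.4], [0.0, -0.2, 0.002], 0],
])

```text
t: 1.75
ee_pos: [0.4393, -0.0161, 0.3003]
eef_rot: [-0.001, 1.0, 0.001, 0.0]
ft_force: [0.1, -0.5, -0.2]
grip_width: 0.0854
```

```bash
python3 -c "
from h import *
import pickle
c=grab('wrist'); save(c,'w2.png'); pickle.dump(c,open('w2.pkl','wb'))
go(.46,0.24,.3,0)"
```

```text
t 1.8 pos [ 0.4394 -0.0195  0.3002] turn [-0.01 -0.03 -0.12] shift [ 2.010e-02 -2.595e-01  2.000e-04] | F [ 0.4 -0.4  0.5] w 0.0856 q [ 0.17  0.11 -0.29  2.08  0.04  0.96 -1.71]
```

View pics/w2.png

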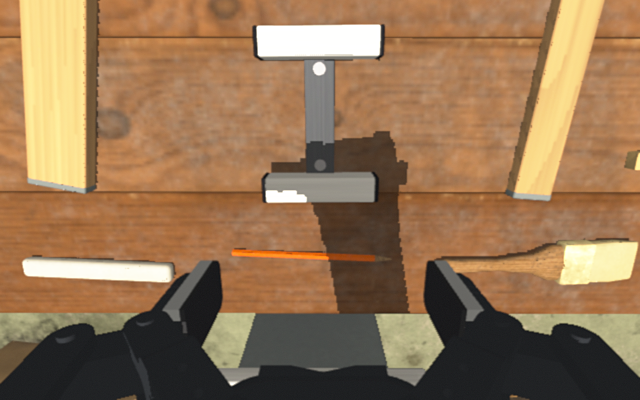

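```bash
python3 -c "
from h import *
import pickle
go()
c=grab('wrist'); go(); pickle.dump(c,open('w2.pkl','wb'))
save(c,'w2c.png',(235,10,405,215),2.9)
hsv=cv2.cvtColor(c['frame'],cv2.COLOR_RGB2HSV)
m=((hsv[:,:,1]<70)).astype(np.uint8)
m[:, :235]=0; m[:,405:]=0; m[215:]=0
cv2.imwrite('pics/m2.png',m[10:215,235:405]*255)
# row profiles
g=c['frame'].mean(2)
for x in (275,290,345,360): print(x,g[15:65,x].astype(int).tolist()); print(g[162:208,x].astype(int).tolist())
for y in (40,45,185,190): print(y,g[y,245:272].astype(int).tolist(),g[y,365:395].astype(int).tolist())
"
```

```text
t 1.8 pos [ 0.4394 -0.0195  0.3002] turn [-0.01 -0.03  0.  ] shift [0. 0. 0.] | F [ 0.4 -0.4  0.5] w 0.0856 q [ 0.17  0.11 -0.29  2.08  0.04  0.96 -1.71]
t 1.85 pos [ 0.4393 -0.0215  0.3   ] turn [ 0.03 -0.01 -0.  ] shift [0. 0. 0.] | F [-0.6 -0.2  0.2] w 0.0855 q [ 0.17  0.11 -0.28  2.08  0.04  0.96 -1.71]
275 [132, 135, 134, 134, 134, 133, 132, 130, 127, 122, 185, 255, 255, 255, 255, 254, 254, 254, 254, 254, 254, 254, 254, 254, 254, 254, 255, 255, 255, 255, 255, 254, 254, 254, 254, 255, 254, 254, 255, 255, 253, 192, 126, 116, 107, 86, 118, 128, 130, 131]
[55, 57, 57, 57, 57, 56, 57, 58, 58, 56, 78, 121, 128, 125, 123, 126, 135, 146, 151, 149, 148, 146, 142, 140, 142, 141, 138, 137, 218, 255, 255, 255, 254, 254, 254, 254, 254, 254, 255, 255, 229, 129, 97, 108, 113, 116]
290 [127, 127, 129, 129, 127, 127, 126, 125, 122, 120, 193, 255, 255, 255, 255, 254, 254, 254, 254, 254, 254, 254, 254, 254, 254, 254, 255, 255, 255, 255, 255, 254, 254, 254, 254, 254, 254, 255, 255, 248, 241, 173, 118, 114, 99, 82, 117, 127, 127, 129]
[58, 57, 57, 58, 59, 59, 60, 59, 57, 59, 86, 123, 128, 125, 125, 
[... 1476 characters left out ...]
 254, 254, 254, 255, 255] [255, 255, 255, 255, 255, 255, 255, 255, 255, 255, 197, 81, 47, 41, 67, 110, 123, 123, 124, 123, 123, 124, 123, 122, 121, 120, 121, 125, 128, 128]
185 [129, 128, 127, 126, 127, 127, 125, 124, 123, 123, 126, 124, 102, 64, 41, 44, 141, 253, 255, 255, 255, 231, 148, 136, 140, 140, 141] [144, 145, 146, 147, 149, 139, 86, 32, 18, 24, 43, 51, 54, 56, 56, 57, 57, 59, 57, 59, 59, 59, 58, 59, 58, 57, 57, 58, 59, 58]
190 [123, 123, 123, 121, 121, 118, 118, 117, 118, 115, 113, 116, 107, 72, 40, 38, 134, 253, 255, 255, 255, 245, 218, 214, 216, 215, 216] [147, 147, 148, 148, 146, 119, 68, 26, 18, 27, 45, 51, 52, 51, 52, 53, 55, 55, 56, 57, 56, 57, 55, 53, 54, 54, 56, 56, 56, 55]
```

View pics/w2c.png

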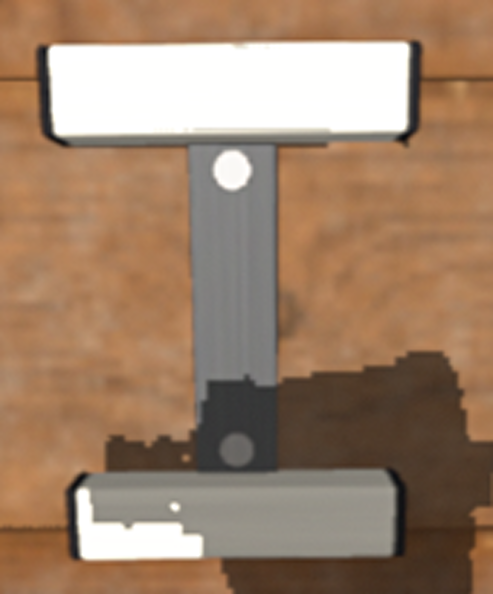

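```bash
python3 -c "
from h import *
import pickle
c=pickle.load(open('w2.pkl','rb'))
P=ray(c,[(275,25),(360,24),(275,56),(360,55.1),(275,178),(360,177.3),(275,202.4),(360,201.5),(248.2,40),(379.5,40),(257.5,188),(374.8,188)],.03)
print(P.round(4))
# tie bar edges mid
print(ray(c,[(302,130),(331,130)],.006))
s=grab('side'); save(s,'s2.png',(230,130,390,240),5)
save(c,'w2l.png',(0,0,130,200),3)
"
```

```text
[[ 0.5747  0.0207  0.03  ]
 [ 0.5753 -0.0551  0.03  ]
 [ 0.5491  0.0218  0.03  ]
 [ 0.5497 -0.0558  0.03  ]
 [ 0.4352  0.0266  0.03  ]
 [ 0.4357 -0.0591  0.03  ]
 [ 0.4095  0.0277  0.03  ]
 [ 0.4102 -0.0598  0.03  ]
 [ 0.5625  0.0454  0.03  ]
 [ 0.5623 -0.073   0.03  ]
 [ 0.4248  0.0448  0.03  ]
 [ 0.4245 -0.0744  0.03  ]]
[[ 4.80556716e-01 -1.58275784e-04  6.00000000e-03]
 [ 4.80481974e-01 -3.02201806e-02  6.00000000e-03]]
```

>>> apply_moves([
  [[0, 0, 0], [0.03, -0.25, 0.0], 0],
  [[0, 0, 0], [0.03, -0.25, 0.0], 0],
  [[0, 0, 0], [0.03, -0.25, 0.0], 0],
  [[0, 0, 0], [0.03, -0.25, 0.0], 0],
  [[0, 0, 0], [0.03, -0.25, 0.0], 0],
])

```text
t: 2.4
ee_pos: [0.4722, 0.226, 0.2998]
eef_rot: [0.0, 1.0, -0.006, 0.0]
ft_force: [1.5, 0.2, 0.4]
grip_width: 0.0849
```

>>> apply_moves([
  [[0, 0, 0], [0.0, 0.0, 0.0], 0],
  [[0, 0, 0], [0.0, 0.0, 0.0], 0],
])

```text
t: 2.6
ee_pos: [0.4715, 0.2258, 0.2994]
eef_rot: [0.0, 1.0, -0.004, -0.0]
ft_force: [-0.3, -1.7, 0.9]
grip_width: 0.0851
```

```bash
python3 -c "
from h import *
import pickle
go()
c=grab('wrist'); go(); pickle.dump(c,open('w3.pkl','wb'))
save(c,'w3.png')
"
```

```text
t 2.6 pos [0.4715 0.2258 0.2994] turn [0.05 0.05 0.  ] shift [0. 0. 0.] | F [-0.3 -1.7  0.9] w 0.0851 q [-0.19  0.27 -0.45  1.9   0.14  1.01 -2.27]
t 2.65 pos [0.4715 0.2245 0.2994] turn [0.09 0.05 0.  ] shift [0. 0. 0.] | F [-0.4 -1.7 -0.5] w 0.0852 q [-0.18  0.27 -0.45  1.9   0.14  1.01 -2.27]
```

View pics/w3.png

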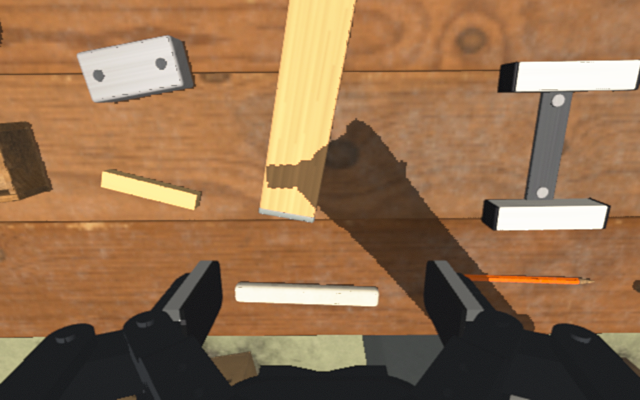

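```bash
cat >> h.py <<'E'
def prof(c,a,b,n=None):
    """subpixel gray profile from a to b; prints positions of strongest gradients"""
    a=np.array(a,float); b=np.array(b,float); L=np.linalg.norm(b-a); t=np.arange(0,L,.25)
    pts=a+(b-a)/L*t[:,None]; im=c["frame"].astype(np.float32)
    v=np.stack([cv2.remap(im[:,:,k].copy(),pts[:,0].astype(np.float32)[None],pts[:,1].astype(np.float32)[None],cv2.INTER_LINEAR)[0] for k in range(3)],1)
    v=cv2.GaussianBlur(v,(1,9),0); g=np.linalg.norm(np.diff(v,axis=0),axis=1)
    out=[(round(float(g[i]),1),tuple(((pts[i]+pts[i+1])/2).round(2).tolist())) for i in range(2,len(g)-2) if g[i]==g[i-2:i+3].max() and g[i]>4]
    return sorted(out,reverse=True)[:4]
E
python3 -c "
from h import *
import pickle
c=pickle.load(open('w3.pkl','rb'))
for y in (10,40,80,110,140): print(y,prof(c,(265,y),(310,y))[:2],prof(c,(310,y),(370,y)))
for x in (270,280,290,300,310): print(x,prof(c,(x,195),(x,235)))
save(c,'w3c.png',(240,100,380,240),4)
save(c,'w3w.png',(60,20,220,220),3)
"
```

```text
10 [(19.3, (287.62, 10.0))] [(22.4, (353.38, 10.0))]
40 [(12.3, (283.12, 40.0))] [(17.6, (347.38, 40.0)), (8.8, (345.62, 40.0))]
80 [(15.9, (277.62, 80.0))] [(20.7, (339.62, 80.0))]
110 [(14.3, (272.88, 110.0))] [(13.4, (333.88, 110.0))]
140 [(18.7, (268.62, 140.0))] [(19.1, (328.62, 140.0)), (4.5, (335.62, 140.0))]
270 [(14.1, (270.0, 214.62)), (10.2, (270.0, 218.38)), (9.9, (270.0, 209.62)), (7.0, (270.0, 220.62))]
280 [(14.9, (280.0, 216.62)), (13.0, (280.0, 218.38)), (9.2, (280.0, 211.62)), (7.3, (280.0, 220.62))]
290 [(25.5, (290.0, 218.62)), (8.7, (290.0, 213.62)), (7.2, (290.0, 220.62))]
300 [(16.2, (300.0, 219.62)), (8.8, (300.0, 214.88))]
310 [(15.9, (310.0, 221.62)), (14.3, (310.0, 201.38)), (12.7, (310.0, 204.38)), (10.7, (310.0, 216.62))]
```

View pics/w3c.png

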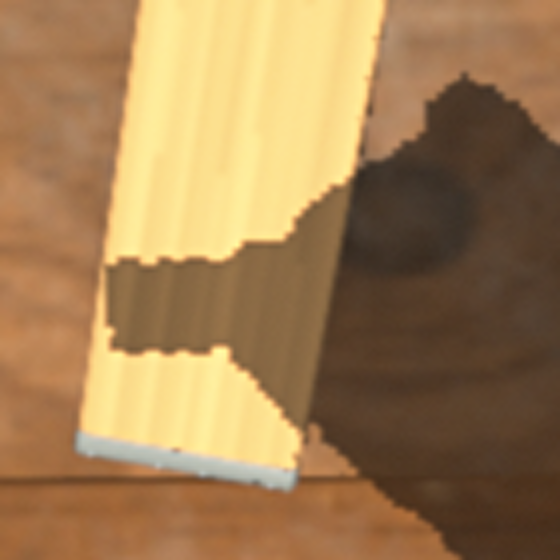

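View pics/w3w.png

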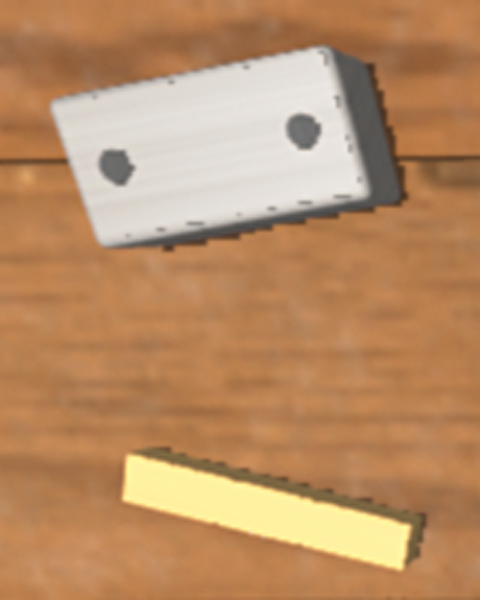

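```bash
python3 -c "
from h import *
import pickle
c=pickle.load(open('w3.pkl','rb'))
L=ray(c,[(287.62,10),(283.12,40),(277.62,80),(272.88,110),(268.62,140)],.018)
Rr=ray(c,[(353.38,10),(346.8,40),(339.62,80),(333.88,110),(328.62,140)],.018)
E=ray(c,[(270,214.6),(280,216.6),(290,218.5),(300,219.6),(310,221.6)],.018)
a=np.polyfit(L[:,0],L[:,1],1);b=np.polyfit(Rr[:,0],Rr[:,1],1);e=np.polyfit(E[:,1],E[:,0],1)
print(np.degrees(np.arctan([a[0],b[0],-e[0]])),L.round(4).tolist()[0],(a[1]-b[1]+(a[0]-b[0])*.5)*np.cos(np.arctan(a[0])))
th=np.arctan((a[0]+b[0])/2); m=(a+b)/2
# near end on centre line
x=(e[1]+e[0]*m[1])/(1-e[0]*m[0]); print('end',x,np.polyval(m,x)); print('centre',x+.12*np.cos(th),np.polyval(m,x)+.12*np.sin(th),np.degrees(th))
s=grab('side'); C=[x+.12*np.cos(th),np.polyval(m,x)+.12*np.sin(th),.018]; print(proj(s,C))
S=ray(s,[(230+227/5*1,240+107/5),(230+541/5,240+137/5),(230+531/5,240+206/5),(230+212/5,240+178/5)],.018);print(S.round(4),S.mean(0))
W=ray(c,[(60+52/3,20+102/3),(60+322/3,20+50/3),(60+370/3,20+196/3),(60+102/3,20+246/3)],.03);print('weight',W.round(4),W.mean(0))
K=ray(c,[(60+125/3,20+453/3),(60+412/3,20+522/3),(60+403/3,20+570/3),(60+122/3,20+502/3)],.014);print('st',K.round(4),K.mean(0))
"
```

```text
[-11.3654341  -10.98512053 -10.75527906] [0.6211, 0.2542, 0.018] 0.05917957976919567
end 0.4211804418824074 0.26390314583792074
centre 0.538905056231238 0.2406455626354661 -11.17540199135322
[[304.76177787 269.23260223]]
[[0.6471 0.196  0.018 ]
 [0.4163 0.2415 0.018 ]
 [0.4296 0.3018 0.018 ]
 [0.6564 0.2604 0.018 ]] [0.5373358  0.24992577 0.018     ]
weight [[0.5842 0.4454 0.03  ]
 [0.5979 0.3617 0.03  ]
 [0.5565 0.3526 0.03  ]
 [0.5422 0.4386 0.03  ]] [0.57019829 0.39957426 0.03      ]
st [[0.4728 0.4546 0.014 ]
 [0.447  0.3574 0.014 ]
 [0.4291 0.3627 0.014 ]
 [0.4552 0.4591 0.014 ]] [0.45106292 0.4084487  0.014     ]
```

```bash
python3 -c "
from h import *
go(.539,.241,.13,-11.2)"
```

```text
t 2.7 pos [0.4715 0.224  0.2995] turn [ 0.1   0.03 10.58] shift [ 0.0674 -0.018   0.1694] | F [ 0.4 -0.9  0.5] w 0.0853 q [-0.18  0.27 -0.45  1.9   0.14  1.01 -2.27]
```

>>> apply_moves([
  [[0, 0, 10.6], [0.067, -0.018, 0.169], 0],
  [[0, 0, 10.6], [0.067, -0.018, 0.169], 0],
  [[0, 0, 10.6], [0.067, -0.018, 0.169], 0],
  [[0, 0, 10.6], [0.067, -0.018, 0.169], 0],
  [[0, 0, 10.6], [0.067, -0.018, 0.169], 0],
])

```text
t: 3.2
ee_pos: [0.5374, 0.2404, 0.1266]
eef_rot: [0.003, 0.995, -0.098, -0.003]
ft_force: [-1.5, 0.1, -0.4]
grip_width: 0.0853
```

>>> apply_moves([
  [[0, 0, 0], [0, 0, 0], 0],
  [[0, 0, 0], [0, 0, 0], 0],
])

```text
t: 3.4
ee_pos: [0.5384, 0.2439, 0.133]
eef_rot: [-0.0, 0.995, -0.096, 0.001]
ft_force: [-0.1, -0.0, 0.7]
grip_width: 0.085
```

```bash
python3 -c "
from h import *
go(.539,.241,.075,-11.2)
c=grab('wrist'); save(c,'w4.png')"
```

```text
t 3.4 pos [0.5384 0.2439 0.133 ] turn [-0.07 -0.13  0.14] shift [0.001  0.0028 0.058 ] | F [-0.1 -0.   0.7] w 0.085 q [-0.27  0.57 -0.34  1.87  0.28  0.74 -2.53]
```

View pics/w4.png

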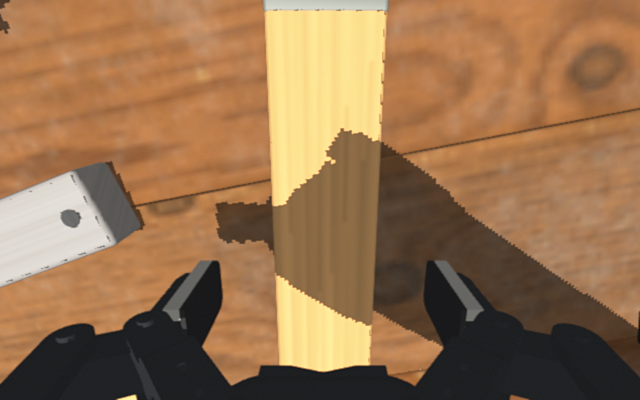

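>>> apply_moves([
  [[0, 0, 0], [0, 0.001, 0.03], 0],
  [[0, 0, 0], [0, 0.001, 0.045], 0],
  [[0, 0, 0], [0, 0.001, 0.055], 0],
  [[0, 0, 0], [0, 0.001, 0.056], 0],
  [[0, 0, 0], [0, 0.001, 0.056], 0],
])

```text
t: 3.95
ee_pos: [0.5377, 0.2437, 0.0754]
eef_rot: [-0.0, 0.995, -0.096, 0.0]
ft_force: [-0.2, -0.0, 0.4]
grip_width: 0.0854
```

>>> apply_moves([
  [[0, 0, 0], [0, 0, 0], 255],
  [[0, 0, 0], [0, 0, 0], 255],
  [[0, 0, 0], [0, 0, 0], 255],
  [[0, 0, 0], [0, 0, 0], 255],
  [[0, 0, 0], [0, 0, 0], 255],
])

```text
t: 4.45
ee_pos: [0.5381, 0.2439, 0.0763]
eef_rot: [-0.0, 0.995, -0.096, 0.001]
ft_force: [-0.7, -0.2, 5.6]
grip_width: 0.0582
```

```bash
python3 -c "
from h import *
go()
c=grab('wrist'); save(c,'w5.png')"
```

```text
t 4.45 pos [0.5381 0.2439 0.0763] turn [-0.05 -0.08  0.  ] shift [0. 0. 0.] | F [-0.7 -0.2  5.6] w 0.0582 q [-0.3   0.66 -0.31  1.89  0.32  0.64 -2.57]
```

View pics/w5.png

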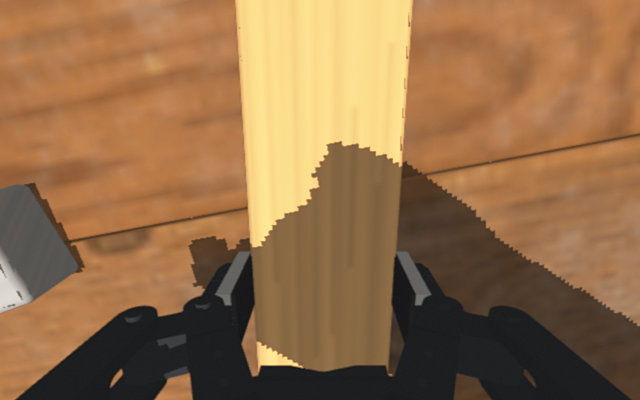

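```bash
python3 -c "
from h import *
go(.4909,-.0145,.16,.4)"
```

```text
t 4.5 pos [0.5381 0.2439 0.0762] turn [ -0.04  -0.08 -11.39] shift [ 0.0031  0.2625 -0.084 ] | F [-0.3 -1.6  6. ] w 0.058 q [-0.3   0.66 -0.31  1.89  0.32  0.64 -2.57]
```

>>> apply_moves([
  [[0, 0, 0], [0, 0, -0.02], 255],
  [[0, 0, 0], [0, 0, -0.05], 255],
  [[0, 0, 0], [0, 0, -0.084], 255],
  [[0, 0, 0], [0, 0, -0.084], 255],
])

```text
t: 4.9
ee_pos: [0.5399, 0.2449, 0.1638]
eef_rot: [-0.002, 0.995, -0.096, 0.004]
ft_force: [1.1, -0.1, -1.8]
grip_width: 0.0584
```

```bash
python3 -c "
from h import *
go(.4909,-.0145,.16,.4)"
```

```text
t 4.9 pos [0.5399 0.2449 0.1638] turn [ -0.26  -0.41 -11.4 ] shift [0.0014 0.264  0.0025] | F [ 1.1 -0.1 -1.8] w 0.0584 q [-0.26  0.53 -0.36  1.86  0.26  0.79 -2.51]
```

>>> apply_moves([
  [[0, 0, -1], [0, 0.02, 0], 255],
  [[0, 0, -3], [0, 0.055, 0], 255],
  [[0, 0, -5], [0.0, 0.095, 0], 255],
  [[0, 0, -7], [0.001, 0.135, 0], 255],
  [[0, 0, -9], [0.001, 0.175, 0], 255],
])

```text
t: 5.4
ee_pos: [0.5045, 0.0699, 0.1586]
eef_rot: [0.0, 1.0, -0.016, -0.0]
ft_force: [0.3, 0.2, -0.9]
grip_width: 0.0585
```

```bash
python3 -c "
from h import *
go(.4909,-.0145,.16,.4)"
```

```text
t 5.4 pos [0.5045 0.0699 0.1586] turn [ 0.02  0.02 -2.29] shift [-0.0108  0.0848 -0.0014] | F [ 0.3  0.2 -0.9] w 0.0585 q [ 0.06  0.44 -0.4   2.05  0.25  0.7  -2.1 ]
```

>>> apply_moves([
  [[0, 0, -1.2], [-0.005, 0.035, 0], 255],
  [[0, 0, -2.2], [-0.01, 0.065, 0], 255],
  [[0, 0, -2.2], [-0.011, 0.08, 0], 255],
  [[0, 0, -2.2], [-0.011, 0.083, 0], 255],
  [[0, 0, -2.2], [-0.011, 0.083, 0], 255],
])

```text
t: 5.9
ee_pos: [0.4913, -0.011, 0.1589]
eef_rot: [-0.0, 1.0, 0.001, -0.0]
ft_force: [-0.2, 0.0, -1.4]
grip_width: 0.0586
```

>>> apply_moves([
  [[0, 0, 0], [0, 0, 0], 255],
  [[0, 0, 0], [0, 0, 0], 255],
])

```text
t: 6.1
ee_pos: [0.4915, -0.0096, 0.159]
eef_rot: [-0.0, 1.0, 0.003, 0.0]
ft_force: [-0.5, -0.5, -1.1]
grip_width: 0.0575
```

```bash
python3 -c "
from h import *
go(.4909,-.0145,.11,.4)
c=grab('wrist'); save(c,'w6.png')
c=grab('side'); save(c,'s6.png',(250,130,410,250),5)"
```

```text
t 6.1 pos [ 0.4915 -0.0096  0.159 ] turn [-0.03 -0.02 -0.06] shift [-0.0007  0.0049  0.049 ] | F [-0.5 -0.5 -1.1] w 0.0575 q [ 0.22  0.41 -0.4   2.09  0.25  0.69 -1.9 ]
```

View pics/w6.png

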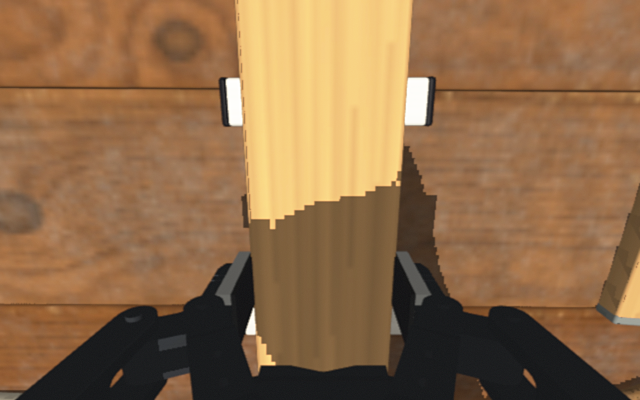

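View pics/s6.png

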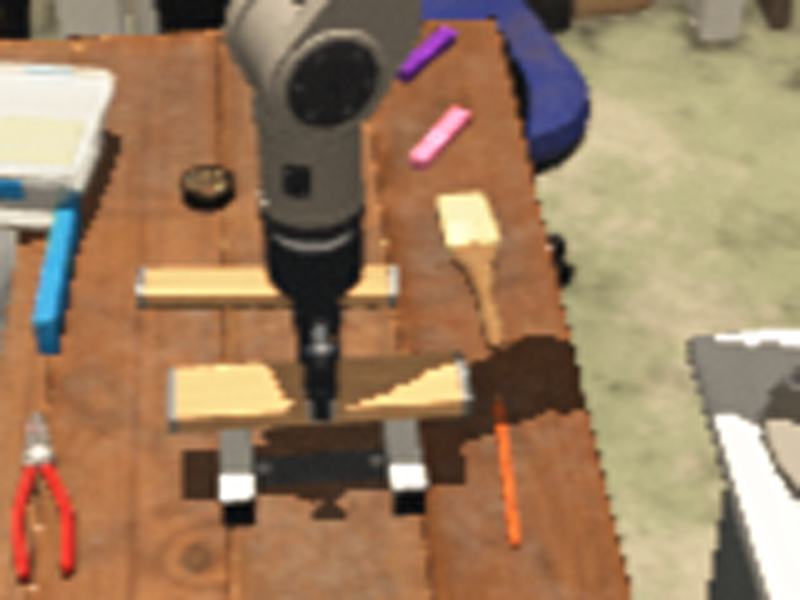

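>>> apply_moves([
  [[0, 0, 0], [0, 0.002, 0.01], 255],
  [[0, 0, 0], [0, 0.004, 0.025], 255],
  [[0, 0, 0], [-0.001, 0.005, 0.038], 255],
  [[0, 0, 0], [-0.001, 0.005, 0.046], 255],
  [[0, 0, 0], [-0.001, 0.005, 0.048], 255],
])

```text
t: 6.7
ee_pos: [0.4896, -0.016, 0.1097]
eef_rot: [-0.0, 1.0, 0.002, -0.001]
ft_force: [1.2, -0.0, -1.5]
grip_width: 0.058
```

>>> apply_moves([
  [[0, 0, 0], [0, 0, 0], 255],
  [[0, 0, 0], [0, 0, 0], 255],
])

```text
t: 6.9
ee_pos: [0.4907, -0.0159, 0.1113]
eef_rot: [-0.0, 1.0, 0.002, 0.0]
ft_force: [-0.3, -0.0, -1.2]
grip_width: 0.0579
```

```bash
python3 -c "
from h import *
import pickle
go(.4909,-.0145,.1065,.4)
c=grab('wrist'); save(c,'w7.png');pickle.dump(c,open('w7.pkl','wb'))
for y in (100,): print(prof(c,(200,y),(300,y)),prof(c,(350,y),(450,y)))
"
```

```text
t 6.9 pos [ 0.4907 -0.0159  0.1113] turn [-0.01 -0.04 -0.17] shift [ 0.0002 -0.0014  0.0048] | F [-0.3 -0.  -1.2] w 0.0579 q [ 0.2   0.49 -0.36  2.11  0.3   0.58 -1.94]
[(21.2, (240.62, 100.0)), (10.8, (243.62, 100.0))] [(37.2, (444.12, 100.0)), (21.3, (405.62, 100.0)), (5.2, (446.88, 100.0)), (5.0, (403.12, 100.0))]
```

View pics/w7.png

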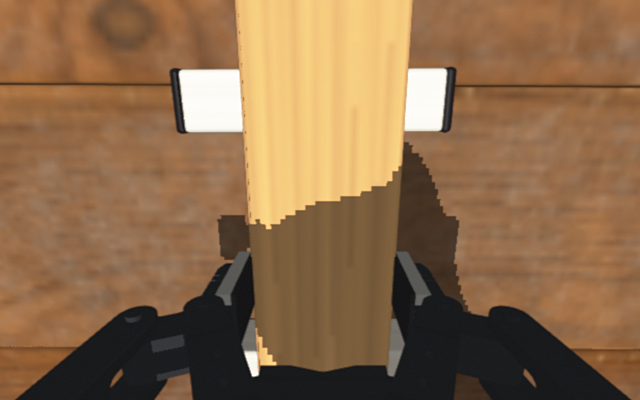

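```bash
python3 -c "
from h import *
import pickle
c=pickle.load(open('w7.pkl','rb'))
print(prof(c,(155,100),(230,100)),prof(c,(420,100),(480,100)))
print(ray(c,[(241,100),(405.4,100)],.0525).round(4))
print(ray(c,[(172.5,100),(455,100)],.03).round(4))
print(prof(c,(210,50),(210,85)),prof(c,(430,50),(430,85)))
"
```

```text
[(44.4, (181.38, 100.0)), (14.7, (172.62, 100.0)), (8.2, (178.62, 100.0)), (5.6, (175.88, 100.0))] [(37.2, (444.12, 100.0)), (15.8, (453.38, 100.0)), (5.9, (449.62, 100.0)), (5.2, (446.88, 100.0))]
[[ 0.5629  0.0116  0.0525]
 [ 0.5631 -0.0471  0.0525]]
[[ 0.5626  0.0454  0.03  ]
 [ 0.5631 -0.0731  0.03  ]]
[(30.1, (210.0, 69.12))] [(26.2, (430.0, 67.88))]
```

```bash
python3 -c "
from h import *
import pickle
c=pickle.load(open('w7.pkl','rb'))
l=[];r=[]
for y in (10,30,50,140,160,175):
  a=prof(c,(225,y),(265,y))[0][1]; b=prof(c,(385,y),(425,y))[0][1]; l.append(a);r.append(b)
A=ray(c,l,.0525);B=ray(c,r,.0525)
print(l,r);print(A.round(4).tolist(),B.round(4).tolist());print(np.polyfit(A[:,0],A[:,1],1),np.polyfit(B[:,0],B[:,1],1))
"
```

```text
[(235.38, 10.0), (236.62, 30.0), (237.62, 50.0), (243.62, 140.0), (244.62, 160.0), (245.62, 175.0)] [(411.62, 10.0), (410.12, 30.0), (408.62, 50.0), (402.62, 140.0), (401.62, 160.0), (391.88, 175.0)]
[[0.5917, 0.0116, 0.0525], [0.5856, 0.0116, 0.0525], [0.5794, 0.0117, 0.0525], [0.5487, 0.0115, 0.0525], [0.5413, 0.0116, 0.0525], [0.5356, 0.0116, 0.0525]] [[0.5919, -0.0471, 0.0525], [0.5858, -0.0471, 0.0525], [0.5796, -0.047, 0.0525], [0.5489, -0.0471, 0.0525], [0.5415, -0.0473, 0.0525], [0.5357, -0.044, 0.0525]]
[0.0007115  0.01120864] [-0.0273072  -0.03120289]
```

>>> apply_moves([
  [[0, 0, -0.4], [0, -0.0035, 0.001], 255],
  [[0, 0, -0.4], [0, -0.0035, 0.003], 255],
  [[0, 0, -0.4], [0, -0.0035, 0.0035], 255],
  [[0, 0, -0.4], [0, -0.0035, 0.0035], 255],
])

```text
t: 7.35
ee_pos: [0.4903, -0.0126, 0.1075]
eef_rot: [0.0, 1.0, 0.005, -0.0]
ft_force: [-0.5, -0.5, -1.7]
grip_width: 0.0584
```

```bash
cat > chk.py <<'E'
from h import *
go(.4909,-.0124,.1065,.4)
c=grab('wrist')
a=[prof(c,(222,y),(265,y))[0][1] for y in (85,110,140,160)]; b=[prof(c,(385,y),(428,y))[0][1] for y in (85,110,140,160)]
A=ray(c,a,.0485);B=ray(c,b,.0485); print('board',((A+B)/2)[:,:2].round(4).tolist(),(A-B)[:,1].round(4))
print(np.polyfit(A[:,0],A[:,1],1),np.polyfit(B[:,0],B[:,1],1))
y=100
l=[p for p in prof(c,(150,y),(230,y))];r=[p for p in prof(c,(415,y),(490,y))]
print(l,r); L=ray(c,[l[1][1],r[1][1]],.03); print('bearer',L.round(4).tolist(),L.mean(0))
E
python3 chk.py
```

```text
t 7.35 pos [ 0.4903 -0.0126  0.1075] turn [0.   0.01 0.21] shift [ 0.0006 -0.0002  0.0009] | F [-0.5 -0.5 -1.7] w 0.0584 q [ 0.19  0.5  -0.35  2.12  0.31  0.58 -1.95]
board [[0.5676, -0.0139], [0.5591, -0.0141], [0.5484, -0.0141], [0.5409, -0.0142]] [0.059  0.0591 0.0587 0.059 ]
[0.01254125 0.0084502 ] [ 0.00971063 -0.04894119]
[(38.8, (186.88, 100.0)), (15.0, (177.88, 100.0)), (9.1, (183.88, 100.0)), (5.4, (181.38, 100.0))] [(34.9, (456.62, 100.0)), (15.0, (465.62, 100.0)), (6.2, (462.12, 100.0)), (4.4, (459.38, 100.0))]
bearer [[0.5618, 0.0454, 0.03], [0.563, -0.0723, 0.03]] [ 0.56241556 -0.01344594  0.03      ]
```

>>> apply_moves([
  [[0, 0, 0.2], [0.0005, -0.0005, 0.001], 255],
  [[0, 0, 0.2], [0.0005, -0.0005, 0.0015], 255],
  [[0, 0, 0.2], [0.0005, -0.0005, 0.0015], 255],
])

```text
t: 7.7
ee_pos: [0.491, -0.012, 0.1062]
eef_rot: [0.0, 1.0, 0.003, 0.0]
ft_force: [-0.5, -0.6, 3.2]
grip_width: 0.0582
```

```bash
python3 chk.py
```

```text
t 7.7 pos [ 0.491  -0.012   0.1062] turn [ 0.   -0.02 -0.  ] shift [-0.0001  0.0004 -0.0003] | F [-0.5 -0.6  3.2] w 0.0582 q [ 0.19  0.5  -0.35  2.12  0.31  0.57 -1.95]
board [[0.5683, -0.0136], [0.5599, -0.0138], [0.5492, -0.0137], [0.5419, -0.0138]] [0.0585 0.0585 0.0582 0.0585]
[0.00883864 0.01057307] [ 0.00279836 -0.04451361]
[(42.4, (186.38, 100.0)), (14.7, (177.38, 100.0)), (7.7, (183.62, 100.0)), (5.8, (180.88, 100.0))] [(34.6, (458.38, 100.0)), (16.2, (467.38, 100.0)), (6.1, (463.88, 100.0)), (5.4, (461.12, 100.0))]
bearer [[0.5628, 0.0454, 0.03], [0.5636, -0.0722, 0.03]] [ 0.56317191 -0.01338686  0.03      ]
```

Contact on the bearers (Fz rose). Release and go up to look.

>>> apply_moves([
  [[0, 0, 0], [0, 0, 0], 0],
  [[0, 0, 0], [0, 0, 0], 0],
  [[0, 0, 0], [0, 0, 0], 0],
  [[0, 0, 0], [0, 0, -0.02], 0],
  [[0, 0, 0], [0, 0, -0.05], 0],
])

```text
t: 8.25
ee_pos: [0.4896, -0.0121, 0.1552]
eef_rot: [-0.0, 1.0, 0.004, -0.002]
ft_force: [0.4, -0.2, -0.8]
grip_width: 0.0856
```

>>> apply_moves([
  [[0, 0, 0], [-0.02, 0, -0.05], 0],
  [[0, 0, 0], [-0.04, 0, -0.1], 0],
  [[0, 0, 0], [-0.05, 0, -0.14], 0],
  [[0, 0, 0], [-0.05, 0, -0.14], 0],
  [[0, 0, 0], [-0.05, 0, -0.14], 0],
])

```text
t: 8.75
ee_pos: [0.441, -0.0126, 0.2971]
eef_rot: [0.0, 1.0, 0.003, 0.002]
ft_force: [0.4, 0.2, 0.4]
grip_width: 0.0855
```

```bash
python3 -c "
from h import *
import pickle
go()
c=grab('wrist'); save(c,'w8.png');pickle.dump(c,open('w8.pkl','wb'))
"
```

```text
t 8.75 pos [ 0.441  -0.0126  0.2971] turn [ 0.05 -0.18 -0.  ] shift [0. 0. 0.] | F [0.4 0.2 0.4] w 0.0855 q [ 0.33  0.13 -0.47  2.07  0.07  0.96 -1.75]
```

View pics/w8.png

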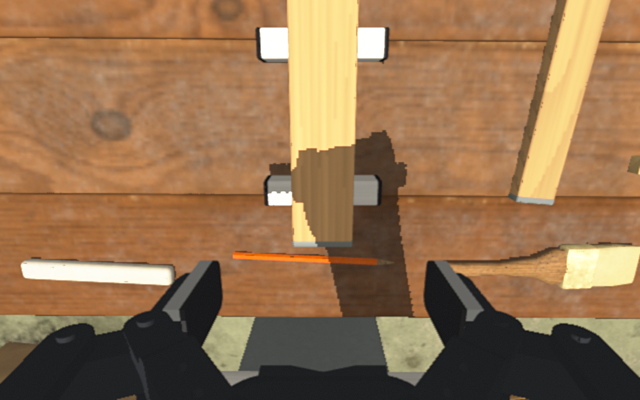

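```bash
python3 -c "
from h import *
import pickle
c=pickle.load(open('w8.pkl','rb'))
for y in (15,45,90,130): 
  a=prof(c,(275,y),(310,y))[0];b=prof(c,(335,y),(375,y))[0];P=ray(c,[a[1],b[1]],.048);print(y,a[1],b[1],P[:,:2].round(4).tolist(),P.mean(0).round(4))
for x in (300,305,345,350): p=prof(c,(x,230),(x,255));print(x,p,ray(c,[q[1] for q in p[:2]],.048).round(4)[:,:2].tolist())
for x in (265,365,375): p=prof(c,(x,15),(x,75));print(x,p, ray(c,[q[1] for q in p[:2]],.03).round(4)[:,:2].tolist())
for x in (275,365): p=prof(c,(x,160),(x,220));print(x,p, ray(c,[q[1] for q in p],.03).round(4)[:,:2].tolist())
save(c,'w8c.png',(250,10,400,260),2.4)
"
```

```text
15 (286.62, 15.0) (357.62, 15.0) [[0.5805, 0.016], [0.5809, -0.043]] [ 0.5807 -0.0135  0.048 ]
45 (287.88, 45.0) (357.38, 45.0) [[0.5576, 0.0155], [0.558, -0.0436]] [ 0.5578 -0.0141  0.048 ]
90 (288.62, 90.0) (355.62, 90.0) [[0.5212, 0.0156], [0.5216, -0.0433]] [ 0.5214 -0.0139  0.048 ]
130 (289.62, 130.0) (354.62, 130.0) [[0.4866, 0.0155], [0.487, -0.0436]] [ 0.4868 -0.0141  0.048 ]
300 [(14.3, (300.0, 246.38)), (9.7, (300.0, 241.38)), (9.1, (300.0, 253.38))] [[0.3719, 0.0074], [0.3773, 0.0074]]
305 [(15.2, (305.0, 246.38)), (10.1, (305.0, 253.38)), (9.1, (305.0, 241.38))] [[0.3719, 0.0024], [0.3643, 0.0025]]
345 [(6.9, (345.0, 246.38)), (5.9, (345.0, 241.12))] [[0.3722, -0.0377], [0.3779, -0.0376]]
350 [(6.4, (350.0, 240.88)), (6.1, (350.0, 246.62))] [[0.3782, -0.0426], [0.3719, -0.0427]]
265 [(34.8, (265.0, 27.12)), (31.4, (265.0, 58.62)), (19.1, (265.0, 62.38))] [[0.5745, 0.0371], [0.5486, 0.0381]]
365 [(30.9, (365.0, 26.88)), (28.3, (365.0, 57.88)), (9.3, (365.0, 61.38))] [[0.5753, -0.0515], [0.5498, -0.0526]]
375 [(30.7, (375.0, 27.12)), (28.6, (375.0, 57.88)), (8.6, (375.0, 61.38))] [[0.5751, -0.0604], [0.5499, -0.0616]]
275 [(33.0, (275.0, 205.12)), (26.2, (275.0, 190.88)), (13.4, (275.0, 162.62)), (12.1, (275.0, 174.88))] [[0.4095, 0.0336], [0.4246, 0.0331], [0.4534, 0.0322], [0.441, 0.0326]]
365 [(18.2, (365.0, 204.62)), (14.5, (365.0, 174.62)), (4.8, (365.0, 180.62))] [[0.4106, -0.0583], [0.4419, -0.057], [0.4357, -0.0573]]
```

View pics/w8c.png

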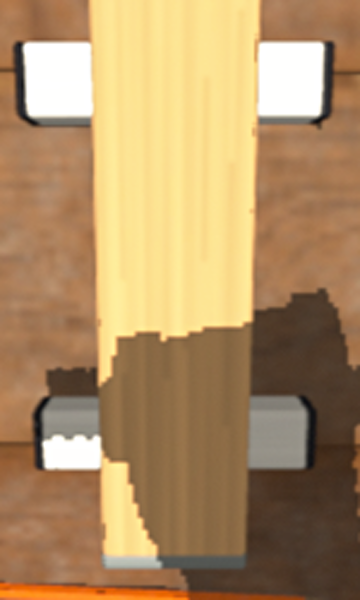

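```bash
python3 - <<'E'
s=open('h.py').read()
s=s.replace('''    if n=="wrist": c["cam''','''    if n=="wrist": c["hand_eye"]=c["hand_eye"].copy(); c["hand_eye"][1,3]-=.0019; c["cam''')
open('h.py','w').write(s)
from h import *
go(.40,.36,.28,75)
go(.44,.25,.28,60)
E
```

```text
t 8.8 pos [ 0.4406 -0.0127  0.2958] turn [ 3.00e-02  1.00e-02 -7.46e+01] shift [-0.038  -0.3729  0.0156] | F [ 0.1 -0.1 -0.1] w 0.0852 q [ 0.33  0.13 -0.47  2.07  0.07  0.96 -1.75]
t 8.8 pos [ 0.4406 -0.0127  0.2958] turn [ 3.00e-02  0.00e+00 -5.96e+01] shift [ 0.0013 -0.2627  0.0157] | F [ 0.1 -0.1 -0.1] w 0.0852 q [ 0.33  0.13 -0.47  2.07  0.07  0.96 -1.75]
```

>>> apply_moves([
  [[0, 0, -75], [0.0, -0.35, 0.03], 0],
  [[0, 0, -75], [0.0, -0.35, 0.03], 0],
  [[0, 0, -75], [0.0, -0.35, 0.03], 0],
  [[0, 0, -75], [0.0, -0.35, 0.03], 0],
  [[0, 0, -75], [0.0, -0.35, 0.03], 0],
])

```text
t: 9.3
ee_pos: [0.4383, 0.2382, 0.2726]
eef_rot: [-0.0, 0.928, 0.372, -0.002]
ft_force: [1.2, 0.5, 0.7]
grip_width: 0.0857
```

```bash
python3 -c "
from h import *
go(.44,.34,.25,75)"
```

```text
t 9.3 pos [0.4383 0.2382 0.2726] turn [ -0.13   0.13 -31.27] shift [ 0.0717 -0.0723  0.0225] | F [1.2 0.5 0.7] w 0.0857 q [-0.01  0.3  -0.72  1.96  0.24  0.96 -1.65]
```

>>> apply_moves([
  [[0, 0, -31.3], [0.072, -0.072, 0.022], 0],
  [[0, 0, -31.3], [0.072, -0.072, 0.022], 0],
  [[0, 0, -31.3], [0.072, -0.072, 0.022], 0],
  [[0, 0, -31.3], [0.072, -0.072, 0.022], 0],
  [[0, 0, -31.3], [0.072, -0.072, 0.022], 0],
])

```text
t: 9.8
ee_pos: [0.441, 0.3385, 0.2501]
eef_rot: [-0.001, 0.794, 0.607, -0.002]
ft_force: [-0.5, 0.0, -1.0]
grip_width: 0.0852
```

>>> apply_moves([
  [[0, 0, 0], [0.0, 0, 0], 0],
  [[0, 0, 0], [0.0, 0, 0], 0],
])

```text
t: 10.0
ee_pos: [0.4419, 0.3379, 0.252]
eef_rot: [-0.0, 0.796, 0.606, -0.001]
ft_force: [-0.1, -0.3, 0.1]
grip_width: 0.0853
```

```bash
python3 -c "
from h import *
import pickle
go()
c=grab('wrist'); save(c,'w9.png');pickle.dump(c,open('w9.pkl','wb'))
"
```

```text
t 10.0 pos [0.4419 0.3379 0.252 ] turn [-0.04  0.05 -0.  ] shift [0. 0. 0.] | F [-0.1 -0.3  0.1] w 0.0853 q [-0.13  0.46 -0.81  1.85  0.39  1.   -1.38]
```

View pics/w9.png

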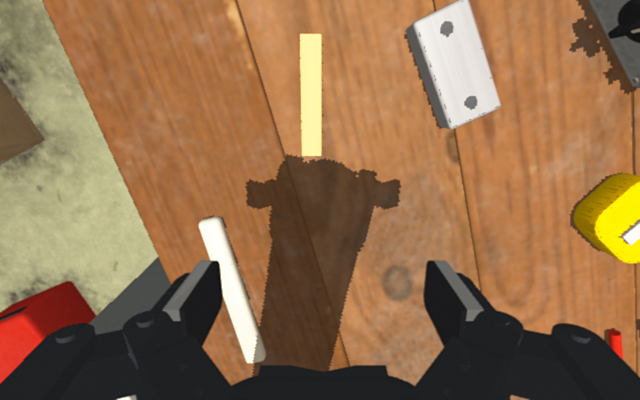

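```bash
python3 -c "
from h import *
import pickle
c=pickle.load(open('w9.pkl','rb'))
hsv=cv2.cvtColor(c['frame'],cv2.COLOR_RGB2HSV)
m=((hsv[:,:,0]>20)&(hsv[:,:,0]<32)&(hsv[:,:,2]>190)&(hsv[:,:,1]>60)).astype(np.uint8); m[:,:290]=0;m[:,340:]=0;m[170:]=0
cs=max(cv2.findContours(m,0,1)[0],key=cv2.contourArea); r=cv2.minAreaRect(cs); print(r)
P=ray(c,cv2.boxPoints(r),.014); print(P.round(4),P.mean(0))
print([round(float(np.linalg.norm(P[i]-P[i-1])),4) for i in range(4)], [np.degrees(np.arctan2(*(P[i]-P[i-1])[1::-1])).round(2) for i in range(4)])
save(c,'w9c.png',(270,20,510,180),3)
"
```

```text
((309.9999694824219, 94.49998474121094), (120.99998474121094, 19.999996185302734), 90.0)
[[0.4545 0.4596 0.014 ]
 [0.4702 0.4553 0.014 ]
 [0.4437 0.3603 0.014 ]
 [0.4264 0.365  0.014 ]] [0.44870325 0.41005046 0.014     ]
[0.0987, 0.0162, 0.0986, 0.0179] [np.float64(73.43), np.float64(-15.5), np.float64(-105.61), np.float64(164.53)]
```

View pics/w9c.png

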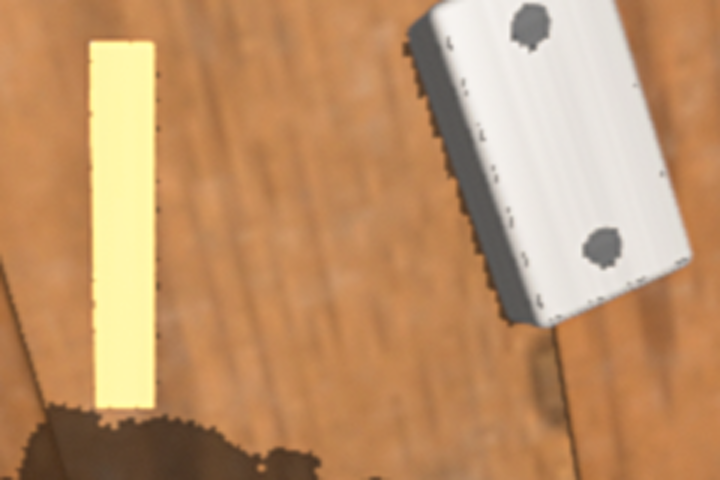

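```bash
python3 -c "
from h import *
import pickle
c=pickle.load(open('w9.pkl','rb'))
P=ray(c,[(299.7,33.7),(321.7,33.7),(322,156),(301.7,156)],.014); print(P.round(4),P.mean(0))
d=(P[0]+P[1]-P[2]-P[3])/2; print(np.linalg.norm(d),np.degrees(np.arctan2(d[1],d[0])))
go(P.mean(0)[0],P.mean(0)[1],.12,np.degrees(np.arctan2(d[1],d[0])))
"
```

```text
[[0.4544 0.4599 0.014 ]
 [0.4716 0.4551 0.014 ]
 [0.4451 0.3589 0.014 ]
 [0.4276 0.3638 0.014 ]] [0.44968168 0.40942838 0.014     ]
0.09975724697493303 74.53329557655414
t 10.05 pos [0.4419 0.3379 0.2523] turn [-0.01  0.03  0.03] shift [ 0.071  -0.0115  0.1322] | F [ 0.5 -0.2  0.3] w 0.0849 q [-0.13  0.46 -0.82  1.85  0.39  1.   -1.38]
```

>>> apply_moves([
  [[0, 0, 0], [0.03, -0.006, 0.045], 0],
  [[0, 0, 0], [0.071, -0.0115, 0.09], 0],
  [[0, 0, 0], [0.071, -0.0115, 0.125], 0],
  [[0, 0, 0], [0.071, -0.0115, 0.132], 0],
  [[0, 0, 0], [0.071, -0.0115, 0.132], 0],
])

```text
t: 10.55
ee_pos: [0.449, 0.409, 0.1195]
eef_rot: [0.0, 0.795, 0.606, -0.002]
ft_force: [-0.2, -0.5, 0.4]
grip_width: 0.0855
```

>>> apply_moves([
  [[0, 0, 0], [0.0, 0, 0], 100],
  [[0, 0, 0], [0.0, 0, 0], 100],
  [[0, 0, 0], [0.0, 0, 0], 100],
])

```text
t: 10.85
ee_pos: [0.4505, 0.41, 0.1226]
eef_rot: [0.0, 0.795, 0.606, 0.002]
ft_force: [0.3, -0.2, -0.1]
grip_width: 0.0516
```

```bash
python3 -c "
from h import *
go(.4497,.4094,.077,74.5)
c=grab('wrist'); save(c,'w10.png')
"
```

```text
t 10.85 pos [0.4505 0.41   0.1226] turn [ 0.12 -0.13  0.12] shift [-0.0009 -0.0007  0.0456] | F [ 0.3 -0.2 -0.1] w 0.0516 q [-0.34  0.69 -0.69  1.82  0.58  0.84 -1.58]
```

View pics/w10.png

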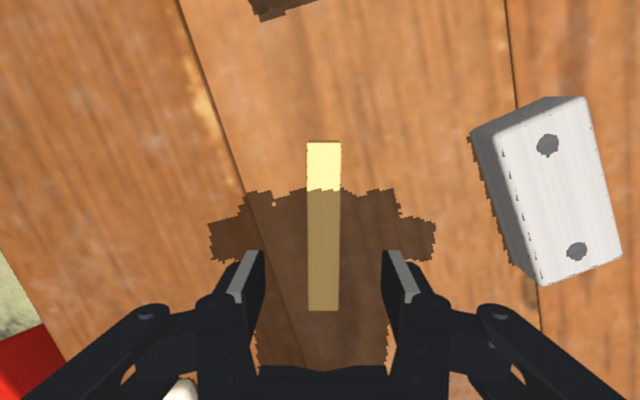

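>>> apply_moves([
  [[0, 0, 0], [-0.001, -0.0007, 0.02], 100],
  [[0, 0, 0], [-0.001, -0.0007, 0.036], 100],
  [[0, 0, 0], [-0.001, -0.0007, 0.044], 100],
  [[0, 0, 0], [-0.001, -0.0007, 0.044], 100],
  [[0, 0, 0], [-0.001, -0.0007, 0.044], 100],
])

```text
t: 11.4
ee_pos: [0.4486, 0.4094, 0.0768]
eef_rot: [-0.0, 0.795, 0.607, 0.0]
ft_force: [0.4, 0.5, 0.5]
grip_width: 0.0518
```

>>> apply_moves([
  [[0, 0, 0], [0.0, 0, 0], 255],
  [[0, 0, 0], [0.0, 0, 0], 255],
  [[0, 0, 0], [0.0, 0, 0], 255],
  [[0, 0, 0], [0.0, 0, 0], 255],
  [[0, 0, 0], [0.0, 0, 0], 255],
])

```text
t: 11.9
ee_pos: [0.4489, 0.4096, 0.0775]
eef_rot: [-0.0, 0.795, 0.607, 0.001]
ft_force: [-0.7, -1.3, 5.0]
grip_width: 0.0158
```

```bash
python3 -c "
from h import *
go(.5625,-.012,.18,90.4)
c=grab('wrist'); save(c,'w11.png')
"
```

```text
t 11.9 pos [0.4489 0.4096 0.0775] turn [  0.05  -0.05 -15.72] shift [-0.3765  0.221  -0.1027] | F [-0.7 -1.3  5. ] w 0.0158 q [-0.37  0.75 -0.65  1.83  0.63  0.77 -1.63]
```

View pics/w11.png

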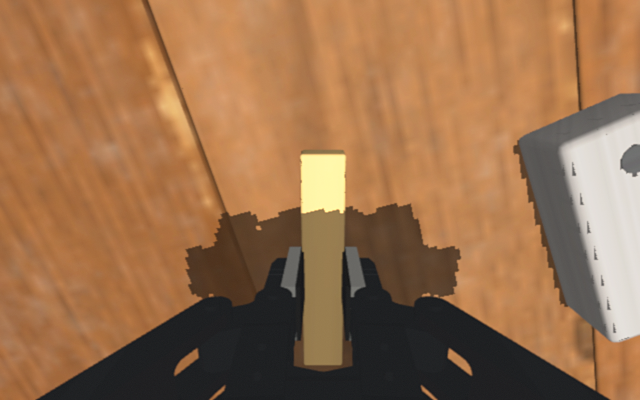

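>>> apply_moves([
  [[0, 0, 0], [0, 0, -0.03], 255],
  [[0, 0, -3], [-0.02, 0.01, -0.07], 255],
  [[0, 0, -6], [-0.06, 0.035, -0.103], 255],
  [[0, 0, -9], [-0.1, 0.059, -0.103], 255],
  [[0, 0, -12], [-0.14, 0.082, -0.103], 255],
])

```text
t: 12.45
ee_pos: [0.4916, 0.2515, 0.1812]
eef_rot: [0.001, 0.726, 0.687, 0.001]
ft_force: [0.6, -0.2, -0.9]
grip_width: 0.0162
```

```bash
python3 -c "
from h import *
go(.5625,-.012,.18,90.4)
"
```

```text
t 12.45 pos [0.4916 0.2515 0.1812] turn [ 0.17 -0.06 -3.54] shift [-0.2592  0.0852  0.0011] | F [ 0.6 -0.2 -0.9] w 0.0162 q [ 0.04  0.56 -0.81  1.92  0.52  0.88 -1.09]
```

>>> apply_moves([
  [[0, 0, -1], [-0.04, 0.013, 0], 255],
  [[0, 0, -2], [-0.085, 0.028, 0], 255],
  [[0, 0, -3], [-0.13, 0.043, 0], 255],
  [[0, 0, -3.5], [-0.175, 0.058, 0], 255],
  [[0, 0, -3.5], [-0.215, 0.071, 0], 255],
])

```text
t: 12.95
ee_pos: [0.5494, 0.0309, 0.1796]
eef_rot: [0.0, 0.706, 0.708, -0.0]
ft_force: [0.6, 1.1, -0.7]
grip_width: 0.0161
```

>>> apply_moves([
  [[0, 0, 0], [-0.03, 0.01, 0], 255],
  [[0, 0, 0], [-0.044, 0.014, 0.01], 255],
  [[0, 0, 0], [-0.044, 0.014, 0.02], 255],
  [[0, 0, 0], [-0.044, 0.014, 0.02], 255],
  [[0, 0, 0], [-0.044, 0.014, 0.02], 255],
])

```text
t: 13.45
ee_pos: [0.5625, -0.0075, 0.1592]
eef_rot: [-0.001, 0.705, 0.71, 0.0]
ft_force: [0.2, 0.1, 1.0]
grip_width: 0.0161
```

```bash
python3 -c "
from h import *
import pickle
go(.5625,-.012,.13,90.4)
c=grab('wrist'); save(c,'w12.png'); pickle.dump(c,open('w12.pkl','wb'))
"
```

```text
t 13.45 pos [ 0.5625 -0.0075  0.1592] turn [-0.07 -0.08  0.01] shift [-0.0045  0.      0.0292] | F [0.2 0.1 1. ] w 0.0161 q [ 0.5   0.6  -0.78  1.91  0.55  0.86 -0.56]
```

View pics/w12.png

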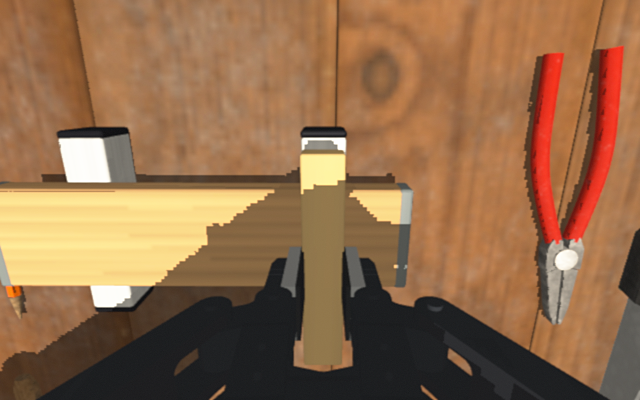

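>>> apply_moves([
  [[0, 0, 0], [-0.002, 0, 0.012], 255],
  [[0, 0, 0], [-0.0045, 0, 0.024], 255],
  [[0, 0, 0], [-0.0045, 0, 0.029], 255],
  [[0, 0, 0], [-0.0045, 0, 0.029], 255],
  [[0, 0, 0], [-0.0045, 0, 0.029], 255],
])

```text
t: 14.0
ee_pos: [0.5633, -0.0146, 0.1305]
eef_rot: [-0.0, 0.706, 0.708, -0.0]
ft_force: [0.5, -0.3, -0.0]
grip_width: 0.0162
```

```bash
python3 -c "
from h import *
import pickle
go(.5625,-.012,.1258,90.4)
c=grab('wrist'); save(c,'w13.png',(230,80,450,320),2.4); pickle.dump(c,open('w13.pkl','wb'))
"
```

```text
t 14.0 pos [ 0.5633 -0.0146  0.1305] turn [-0.02 -0.01 -0.2 ] shift [ 0.0026 -0.0008  0.0047] | F [ 0.5 -0.3 -0. ] w 0.0162 q [ 0.48  0.64 -0.75  1.92  0.59  0.82 -0.59]
```

View pics/w13.png

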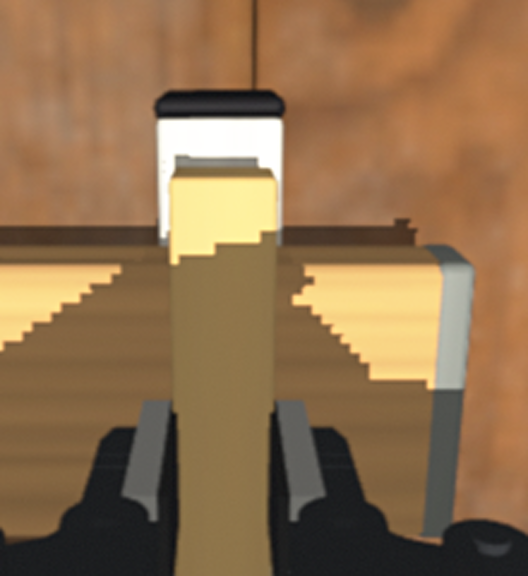

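```bash
python3 -c "
from h import *
import pickle
c=pickle.load(open('w13.pkl','rb'))
y=143
bl=prof(c,(285,y),(320,y)); br=prof(c,(330,y),(362,y)); print(bl[:2],br[:2]); P=ray(c,[bl[0][1],br[0][1]],.03);print('bearer',P.round(4)[:,:2].tolist(),P.mean(0).round(4))
for y in (158,165,170):
  a=prof(c,(292,y),(312,y)); b=prof(c,(336,y),(350,y)); print(a[:2],b[:2]); P=ray(c,[a[0][1],b[0][1]],.0668);print('st',P.round(4)[:,:2].tolist(),P.mean(0).round(4))
for x in (310,325,338): p=prof(c,(x,140),(x,165));print(p,ray(c,p[0][1],.0668).round(4),ray(c,p[0][1],.0528).round(4))
for x in (240,260,375,395): p=prof(c,(x,175),(x,205));print(p,[ray(c,q[1],.048).round(4)[0,:2].tolist() for q in p])
print(prof(c,(390,215),(440,215)),ray(c,(425.5,215),.048))
"
```

```text
[(26.1, (295.38, 143.0))] [(28.3, (347.12, 143.0))]
bearer [[0.5476, 0.0354], [0.573, 0.0355]] [0.5603 0.0355 0.03  ]
[(27.0, (295.62, 158.0)), (14.7, (299.62, 158.0))] [(21.0, (347.12, 158.0)), (8.4, (345.38, 158.0))]
st [[0.5505, 0.0342], [0.5705, 0.0343]] [0.5605 0.0343 0.0668]
[(23.9, (295.62, 165.0)), (14.7, (299.88, 165.0))] [(20.1, (346.88, 165.0)), (7.6, (344.62, 165.0))]
st [[0.5505, 0.0315], [0.5705, 0.0315]] [0.5605 0.0315 0.0668]
[(24.3, (296.12, 170.0)), (15.4, (299.88, 170.0))] [(19.0, (346.88, 170.0)), (7.4, (344.62, 170.0))]
st [[0.5506, 0.0295], [0.5706, 0.0296]] [0.5606 0.0295 0.0668]
[(27.0, (310.0, 145.12)), (23.0, (310.0, 153.62)), (8.5, (310.0, 149.12))] [[0.5562 0.0392 0.0668]] [[0.5556 0.0374 0.0528]]
[(27.5, (325.0, 145.12)), (22.6, (325.0, 153.62)), (7.9, (325.0, 149.12))] [[0.5619 0.0393 0.0668]] [[0.562  0.0374 0.0528]]
[(33.8, (338.0, 149.38)), (22.4, (338.0, 153.62))] [[0.5669 0.0376 0.0668]] [[0.5676 0.0356 0.0528]]
[(17.4, (240.0, 189.88)), (6.5, (240.0, 182.12))] [[0.5234, 0.0164], [0.5236, 0.02]]
[(17.4, (260.0, 189.88)), (6.5, (260.0, 182.12))] [[0.5325, 0.0164], [0.5327, 0.02]]
[(16.3, (375.0, 189.88)), (5.7, (375.0, 182.12))] [[0.5849, 0.0166], [0.5847, 0.0202]]
[(16.3, (395.0, 189.88)), (5.6, (395.0, 182.12))] [[0.594, 0.0166], [0.5938, 0.0202]]
[(10.0, (412.62, 215.0)), (9.4, (425.38, 215.0))] [[0.60896944 0.00457989 0.048     ]]
```

>>> apply_moves([
  [[0, 0, -0.2], [0.0003, -0.0006, 0.002], 255],
  [[0, 0, -0.2], [0.0003, -0.0006, 0.004], 255],
  [[0, 0, -0.2], [0.0003, -0.0006, 0.005], 255],
  [[0, 0, -0.2], [0.0003, -0.0006, 0.005], 255],
])

```text
t: 14.45
ee_pos: [0.5627, -0.0145, 0.1256]
eef_rot: [-0.0, 0.705, 0.709, -0.0]
ft_force: [0.7, -0.9, -0.2]
grip_width: 0.0159
```

```bash
sed -i 's/c\["hand_eye"\]=c\["hand_eye"\].copy(); c\["hand_eye"\]\[1,3\]-=.0019; //' h.py; cat > st.py <<'E'
from h import *
go()
c=grab('wrist'); y=int(proj(c,[.56,.041,.03])[0,1]) if 0 else None
save(c,'st_now.png',(230,80,450,320),2.4)
E
python3 - <<'E'
from h import *
go(.5625,-.014,.1255,90.4)
c=grab('wrist'); save(c,'w14.png',(230,80,450,320),2.4)
for y in (135,140,143,150,156,160,170): print(y,[p for p in prof(c,(285,y),(318,y))[:2]],[p for p in prof(c,(330,y),(365,y))[:2]])
for x in (310,325,338): print(prof(c,(x,125),(x,165)))
E
```

```text
t 14.45 pos [ 0.5627 -0.0145  0.1256] turn [-0.    0.   -0.02] shift [ 0.0005 -0.0002  0.0001] | F [ 0.7 -0.9 -0.2] w 0.0159 q [ 0.48  0.65 -0.74  1.92  0.6   0.81 -0.59]
135 [(23.2, (295.62, 135.0))] [(29.7, (349.62, 135.0))]
140 [(21.9, (296.12, 140.0))] [(29.0, (349.38, 140.0))]
143 [(22.3, (296.38, 143.0))] [(28.7, (349.38, 143.0))]
150 [(35.4, (302.62, 150.0)), (25.5, (296.38, 150.0))] [(27.1, (349.12, 150.0)), (27.1, (342.38, 150.0))]
156 [(27.5, (296.38, 156.0)), (13.8, (299.62, 156.0))] [(27.5, (348.88, 156.0)), (15.2, (345.38, 156.0))]
160 [(29.6, (296.38, 160.0)), (20.5, (299.62, 160.0))] [(28.2, (348.88, 160.0)), (22.9, (345.38, 160.0))]
170 [(27.7, (296.62, 170.0)), (25.5, (299.62, 170.0))] [(27.5, (348.62, 170.0)), (18.1, (344.88, 170.0))]
[(44.5, (310.0, 129.88)), (27.1, (310.0, 146.12)), (22.8, (310.0, 153.62)), (8.9, (310.0, 149.12))]
[(41.7, (325.0, 129.62)), (27.1, (325.0, 146.38)), (22.6, (325.0, 153.62)), (8.6, (325.0, 149.12))]
[(41.1, (338.0, 129.62)), (28.0, (338.0, 146.12)), (21.8, (338.0, 153.62)), (7.6, (338.0, 149.12))]
```

View pics/w14.png

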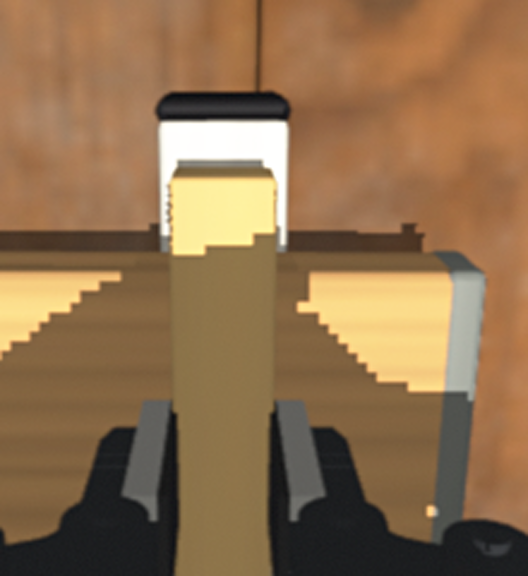

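>>> apply_moves([
  [[0, 0, 0], [0.0003, 0, 0.0008], 255],
  [[0, 0, 0], [0.0003, 0, 0.0008], 255],
])

```text
t: 14.7
ee_pos: [0.5628, -0.0143, 0.1255]
eef_rot: [0.0, 0.705, 0.709, -0.0]
ft_force: [-2.3, -1.4, 6.4]
grip_width: 0.0157
```

>>> apply_moves([
  [[0, 0, 0], [0, 0, 0], 100],
  [[0, 0, 0], [0, 0, 0], 100],
  [[0, 0, 0], [0, 0, 0], 100],
  [[0, 0, 0], [0, 0, -0.02], 100],
  [[0, 0, 0], [0, 0, -0.05], 100],
])

```text
t: 15.2
ee_pos: [0.5615, -0.0142, 0.1738]
eef_rot: [-0.002, 0.705, 0.71, -0.001]
ft_force: [0.6, -0.5, 0.2]
grip_width: 0.0516
```

```bash
python3 - <<'E'
from h import *
go(.45,-.24,.26,80)
c=grab('wrist'); save(c,'w15.png')
E
```

```text
t 15.2 pos [ 0.5615 -0.0142  0.1738] turn [-0.23 -0.   10.4 ] shift [-0.2249 -0.1134 -0.0859] | F [ 0.6 -0.5  0.2] w 0.0516 q [ 0.52  0.58 -0.79  1.9   0.53  0.89 -0.53]
```

View pics/w15.png

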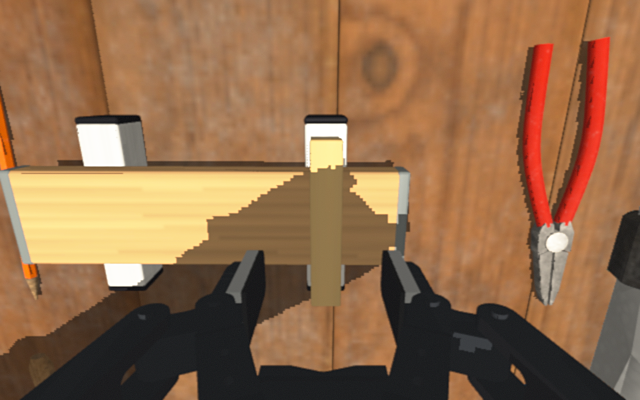

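```bash
python3 - <<'E'
from h import *
import pickle
c=pickle.load(open('w1.pkl','rb'))
save(c,'w1c.png',(430,130,560,190),5)
hsv=cv2.cvtColor(c['frame'],cv2.COLOR_RGB2HSV)
m=((hsv[:,:,0]>20)&(hsv[:,:,0]<32)&(hsv[:,:,2]>200)&(hsv[:,:,1]>60)).astype(np.uint8); m[:,:430]=0;m[:,560:]=0;m[:130]=0;m[190:]=0
r=cv2.minAreaRect(max(cv2.findContours(m,0,1)[0],key=cv2.contourArea)); P=ray(c,cv2.boxPoints(r),.014)
print(r,P.round(4),P.mean(0)); print([np.degrees(np.arctan2(*(P[i]-P[i-1])[1::-1])).round(2) for i in range(4)],[round(float(np.linalg.norm(P[i]-P[i-1])),4) for i in range(4)])
go(.455,-.465,.25,95)
E
```

```text
((492.4957580566406, 161.38694763183594), (16.309146881103516, 95.64889526367188), 87.83892822265625) [[ 0.4583 -0.3429  0.014 ]
 [ 0.4629 -0.4416  0.014 ]
 [ 0.4458 -0.4455  0.014 ]
 [ 0.4411 -0.3455  0.014 ]] [ 0.45204573 -0.39384666  0.014     ]
[np.float64(8.41), np.float64(-87.31), np.float64(-167.17), np.float64(92.73)] [0.0174, 0.0988, 0.0175, 0.1001]
t 15.25 pos [ 0.5644 -0.0134  0.1794] turn [ 0.24 -0.01 -4.58] shift [-0.4508 -0.1124 -0.0712] | F [1.5 0.3 3.7] w 0.0519 q [ 0.52  0.58 -0.8   1.89  0.53  0.89 -0.53]
```

View pics/w1c.png

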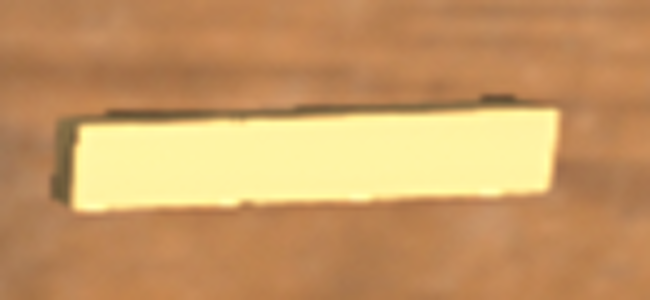

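>>> apply_moves([
  [[0, 0, 0], [-0.04, -0.01, -0.03], 100],
  [[0, 0, 0], [-0.09, -0.02, -0.04], 100],
  [[0, 0, -1], [-0.14, -0.035, -0.04], 100],
  [[0, 0, -2], [-0.18, -0.05, -0.04], 100],
  [[0, 0, -2.3], [-0.225, -0.06, -0.04], 100],
])

```text
t: 15.75
ee_pos: [0.5029, -0.2414, 0.2149]
eef_rot: [0.0, 0.69, 0.724, -0.0]
ft_force: [1.1, 0.2, 0.1]
grip_width: 0.052
```

>>> apply_moves([
  [[0, 0, 0], [-0.045, -0.012, 0], 100],
  [[0, 0, 0], [-0.09, -0.025, 0], 100],
  [[0, 0, 0], [-0.14, -0.04, 0], 100],
  [[0, 0, 0], [-0.175, -0.045, 0], 100],
  [[0, 0, 0], [-0.175, -0.045, 0], 100],
])

```text
t: 16.25
ee_pos: [0.4646, -0.4236, 0.2139]
eef_rot: [0.001, 0.694, 0.72, -0.001]
ft_force: [-0.4, -0.1, 0.1]
grip_width: 0.0518
```

```bash
python3 - <<'E'
from h import *
import pickle
go(.452,-.394,.12,92.7)
c=grab('wrist'); save(c,'w16.png');pickle.dump(c,open('w16.pkl','wb'))
go(.452,-.394,.12,92.7)
E
```

```text
t 16.25 pos [ 0.4646 -0.4236  0.2139] turn [-0.07  0.15 -0.59] shift [ 0.0303 -0.0113  0.0939] | F [-0.4 -0.1  0.1] w 0.0518 q [ 1.18  0.61 -0.76  1.71  0.49  1.02  0.28]
t 16.3 pos [ 0.466  -0.4198  0.2141] turn [-0.02  0.02 -0.36] shift [ 0.0263 -0.0129  0.0941] | F [-0.   1.1 -0.1] w 0.0519 q [ 1.18  0.61 -0.77  1.72  0.49  1.01  0.28]
```

View pics/w16.png

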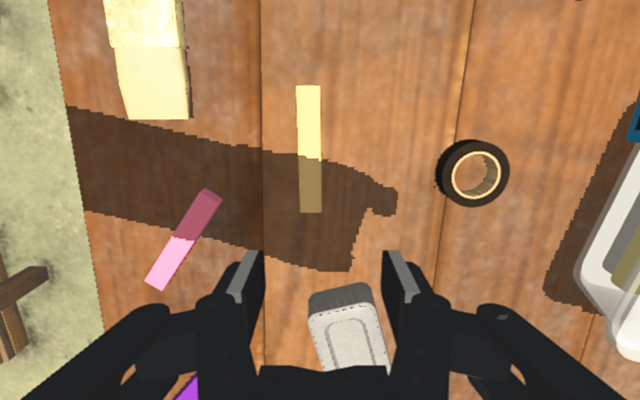

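>>> apply_moves([
  [[0, 0, -0.4], [0.006, -0.012, 0.03], 100],
  [[0, 0, -0.4], [0.006, -0.012, 0.03], 100],
  [[0, 0, -0.4], [0.006, -0.012, 0.03], 100],
])

```text
t: 16.6
ee_pos: [0.4556, -0.4097, 0.1849]
eef_rot: [-0.001, 0.687, 0.727, 0.0]
ft_force: [0.6, -0.7, 0.0]
grip_width: 0.0518
```

```bash
python3 - <<'E'
from h import *
go()
c=grab('wrist'); save(c,'w17.png',(250,40,400,260),2.7)
go()
for y in (100,115,205,225): print(y,prof(c,(275,y),(310,y))[:2],prof(c,(312,y),(345,y))[:2])
for x in (300,305,310,315): print(x,prof(c,(x,40),(x,100))[:3],prof(c,(x,190),(x,250))[:3])
import pickle;pickle.dump(c,open('w17.pkl','wb'))
E
```

```text
t 16.6 pos [ 0.4556 -0.4097  0.1849] turn [-0.04 -0.07  0.  ] shift [0. 0. 0.] | F [ 0.6 -0.7  0. ] w 0.0518 q [ 1.18  0.63 -0.76  1.77  0.52  0.95  0.26]
t 16.65 pos [ 0.4563 -0.4102  0.1857] turn [0.05 0.01 0.  ] shift [0. 0. 0.] | F [-0.4 -0.1  0.5] w 0.0514 q [ 1.18  0.63 -0.76  1.77  0.52  0.95  0.26]
100 [] []
115 [(17.6, (307.38, 115.0))] [(16.6, (333.12, 115.0))]
205 [(11.1, (307.38, 205.0))] [(9.9, (331.62, 205.0))]
225 [(11.2, (307.38, 225.0))] [(10.8, (331.62, 225.0))]
300 [] []
305 [] []
310 [] [(11.3, (310.0, 242.88))]
315 [] [(10.6, (315.0, 243.38))]
```

View pics/w17.png

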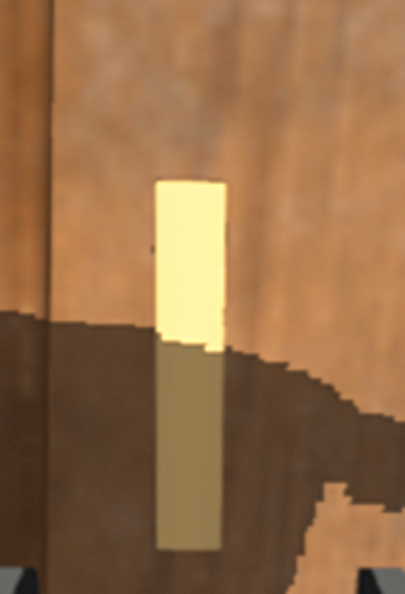

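```bash
python3 - <<'E'
from h import *
import pickle
c=pickle.load(open('w17.pkl','rb'))
P=ray(c,[(307.4,40+181/2.7),(333.6,40+182/2.7),(331.6,243.3),(307.4,242.9)],.014);d=(P[0]+P[1]-P[2]-P[3])/2
m=P.mean(0);a=np.degrees(np.arctan2(d[1],d[0]));print(P.round(4),m,np.linalg.norm(d),a)
go(m[0],m[1],.078,a)
E
```

```text
[[ 0.4412 -0.3448  0.014 ]
 [ 0.4588 -0.3441  0.014 ]
 [ 0.4637 -0.443   0.014 ]
 [ 0.4454 -0.4437  0.014 ]] [ 0.45225324 -0.39392375  0.014     ] 0.09901003091543908 92.63088386237293
t 16.65 pos [ 0.4563 -0.4102  0.1857] turn [0.05 0.01 0.54] shift [ 0.0165 -0.0032  0.1077] | F [-0.4 -0.1  0.5] w 0.0514 q [ 1.18  0.63 -0.76  1.77  0.52  0.95  0.26]
```

>>> apply_moves([
  [[0, 0, 0.5], [0.01, -0.003, 0.035], 100],
  [[0, 0, 0.5], [0.0165, -0.003, 0.07], 100],
  [[0, 0, 0.5], [0.0165, -0.003, 0.092], 100],
  [[0, 0, 0.5], [0.0165, -0.003, 0.104], 100],
  [[0, 0, 0.5], [0.0165, -0.003, 0.107], 100],
])

```text
t: 17.15
ee_pos: [0.452, -0.3945, 0.0777]
eef_rot: [-0.0, 0.691, 0.723, 0.0]
ft_force: [-0.2, -0.9, 0.1]
grip_width: 0.0515
```

>>> apply_moves([
  [[0, 0, 0], [0.0, 0, 0], 100],
  [[0, 0, 0], [0.0, 0, 0], 255],
  [[0, 0, 0], [0.0, 0, 0], 255],
  [[0, 0, 0], [0.0, 0, 0], 255],
  [[0, 0, 0], [0.0, 0, 0], 255],
])

```text
t: 17.65
ee_pos: [0.4519, -0.3952, 0.0792]
eef_rot: [0.001, 0.691, 0.723, -0.0]
ft_force: [-1.5, 0.2, 5.6]
grip_width: 0.0158
```

```bash
python3 - <<'E'
from h import *
go(.4225,-.014,.18,90.4)
c=grab('wrist'); save(c,'w18.png')
E
```

```text
t 17.65 pos [ 0.4519 -0.3952  0.0792] turn [0.08 0.09 2.17] shift [ 0.382  -0.0122 -0.1014] | F [-1.5  0.2  5.6] w 0.0158 q [ 1.1   0.74 -0.66  1.85  0.64  0.77  0.13]
```

View pics/w18.png

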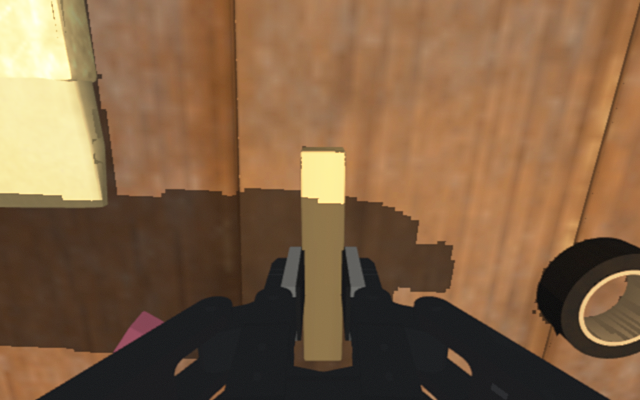

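>>> apply_moves([
  [[0, 0, 0], [0, 0, -0.03], 255],
  [[0, 0, 0.5], [0.02, 0, -0.07], 255],
  [[0, 0, 1], [0.06, 0, -0.1], 255],
  [[0, 0, 1.5], [0.105, 0, -0.1], 255],
  [[0, 0, 2], [0.15, 0, -0.1], 255],
])

```text
t: 18.2
ee_pos: [0.4449, -0.2439, 0.1795]
eef_rot: [0.002, 0.704, 0.71, 0.0]
ft_force: [0.2, 1.3, -0.7]
grip_width: 0.0158
```

>>> apply_moves([
  [[0, 0, 0], [0.045, 0, 0], 255],
  [[0, 0, 0], [0.09, 0, 0], 255],
  [[0, 0, 0], [0.135, 0, 0], 255],
  [[0, 0, 0], [0.18, 0, 0], 255],
  [[0, 0, 0], [0.21, 0, 0], 255],
])

```text
t: 18.7
ee_pos: [0.4422, -0.0318, 0.1786]
eef_rot: [0.001, 0.702, 0.712, 0.001]
ft_force: [-0.3, -0.5, -0.5]
grip_width: 0.0161
```

```bash
python3 - <<'E'
from h import *
go(.4225,-.0152,.16,90.4)
E
```

```text
t 18.7 pos [ 0.4422 -0.0318  0.1786] turn [ 0.09 -0.    0.35] shift [ 0.0168 -0.0196  0.0186] | F [-0.3 -0.5 -0.5] w 0.0161 q [ 0.67  0.41 -0.88  2.16  0.46  0.76 -0.49]
```

>>> apply_moves([
  [[0, 0, 0.3], [0.008, -0.01, 0.01], 255],
  [[0, 0, 0.3], [0.0168, -0.0196, 0.0186], 255],
  [[0, 0, 0.3], [0.0168, -0.0196, 0.0186], 255],
  [[0, 0, 0.3], [0.0168, -0.0196, 0.0186], 255],
  [[0, 0, 0.3], [0.0168, -0.0196, 0.0186], 255],
])

```text
t: 19.2
ee_pos: [0.4236, -0.0189, 0.1598]
eef_rot: [0.001, 0.706, 0.708, 0.0]
ft_force: [0.3, -0.3, 1.1]
grip_width: 0.0159
```

```bash
python3 - <<'E'
from h import *
go(.4225,-.0152,.132,90.4)
c=grab('wrist'); save(c,'w19.png')
E
```

```text
t 19.2 pos [ 0.4236 -0.0189  0.1598] turn [ 0.08  0.01 -0.18] shift [ 0.0037 -0.0011  0.0278] | F [ 0.3 -0.3  1.1] w 0.0159 q [ 0.63  0.42 -0.86  2.21  0.49  0.71 -0.56]
```

View pics/w19.png

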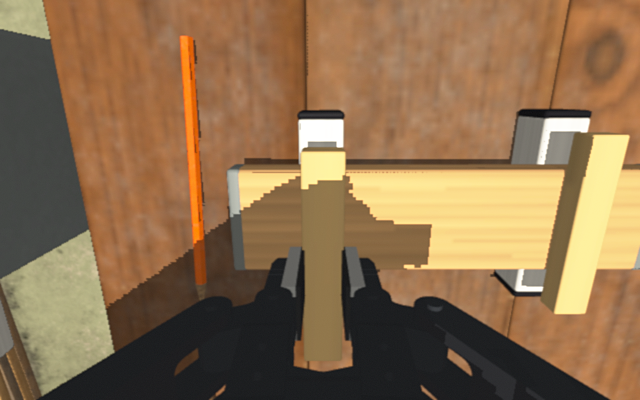

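>>> apply_moves([
  [[0, 0, -0.2], [0.002, -0.001, 0.012], 255],
  [[0, 0, -0.2], [0.0037, -0.001, 0.023], 255],
  [[0, 0, -0.2], [0.0037, -0.001, 0.028], 255],
  [[0, 0, -0.2], [0.0037, -0.001, 0.028], 255],
  [[0, 0, -0.2], [0.0037, -0.001, 0.028], 255],
])

```text
t: 19.75
ee_pos: [0.422, -0.0147, 0.1315]
eef_rot: [0.0, 0.704, 0.71, 0.0]
ft_force: [-0.8, 0.6, 0.1]
grip_width: 0.0159
```

```bash
cat > st.py <<'E'
from h import *
go(.4225,-.0152,.127,90.4)
s=sensors.read_state()
c=grab('wrist'); save(c,'st%.0f.png'%(s['t']*100),(230,80,450,320),2.4)
h=s['ee_pos'][2]-.0792+.014
for y in range(132,172,5): print(y,[p for p in prof(c,(280,y),(318,y))[:2]],[p for p in prof(c,(330,y),(365,y))[:2]])
for x in (310,325,338):
  p=prof(c,(x,115),(x,172)); print(p,[ray(c,q[1],h)[0,:2].round(4).tolist() for q in p])
for x in (270,380): 
  p=prof(c,(x,165),(x,210)); print(p,[ray(c,q[1],.048)[0,:2].round(4).tolist() for q in p])
E
python3 st.py; ls -t pics|head -1
```

```text
t 19.75 pos [ 0.422  -0.0147  0.1315] turn [ 0.02 -0.    0.06] shift [-0.0005  0.0005  0.0045] | F [-0.8  0.6  0.1] w 0.0159 q [ 0.57  0.46 -0.81  2.24  0.56  0.65 -0.64]
132 [(29.4, (298.38, 132.0))] [(24.7, (349.62, 132.0))]
137 [(24.6, (298.12, 137.0)), (14.3, (300.62, 137.0))] [(27.3, (349.88, 137.0))]
142 [(25.3, (298.12, 142.0)), (15.8, (300.62, 142.0))] [(27.7, (349.88, 142.0))]
147 [(32.5, (298.38, 147.0)), (32.3, (303.62, 147.0))] [(27.9, (349.62, 147.0)), (18.7, (339.62, 147.0))]
152 [(28.1, (298.38, 152.0)), (9.6, (300.62, 152.0))] [(28.0, (349.62, 152.0)), (18.2, (344.38, 152.0))]
157 [(23.9, (298.12, 157.0)), (18.8, (301.62, 157.0))] [(27.2, (349.62, 157.0)), (20.0, (345.12, 157.0))]
162 [(22.6, (298.38, 162.0)), (19.2, (301.62, 162.0))] [(27.8, (349.38, 162.0)), (21.1, (344.62, 162.0))]
167 [(21.2, (298.38, 167.0)), (17.7, (301.62, 167.0))] [(28.6, (349.38, 167.0)), (19.1, (344.62, 167.0))]
[(42.7, (310.0, 130.62)), (27.4, (310.0, 144.38)), (23.4, (310.0, 151.12)), (19.9, (310.0, 118.62))] [[0.4165, 0.0444], [0.4165, 0.0391], [0.4165, 0.0365], [0.4165, 0.0489]]
[(42.8, (325.0, 130.62)), (27.4, (325.0, 144.38)), (25.1, (325.0, 118.88)), (23.4, (325.0, 151.12))] [[0.4223, 0.0444], [0.4223, 0.0392], [0.4222, 0.0488], [0.4223, 0.0366]]
[(41.0, (338.0, 130.62)), (27.8, (338.0, 144.12)), (25.2, (338.0, 118.62)), (23.0, (338.0, 151.12))] [[0.4273, 0.0445], [0.4274, 0.0393], [0.4272, 0.049], [0.4274, 0.0366]]
[(25.5, (270.0, 196.62)), (16.9, (270.0, 193.62)), (15.0, (270.0, 190.12)), (15.0, (270.0, 172.62))] [[0.3973, 0.0126], [0.3973, 0.0141], [0.3974, 0.0157], [0.3977, 0.0239]]
[(16.6, (380.0, 173.62)), (14.1, (380.0, 190.62)), (8.3, (380.0, 182.62))] [[0.4474, 0.0239], [0.4479, 0.0159], [0.4477, 0.0197]]
st1975.png
```

>>> apply_moves([
  [[0, 0, 0], [-0.0006, 0.0003, 0.002], 255],
  [[0, 0, 0], [-0.0006, 0.0003, 0.004], 255],
  [[0, 0, 0], [-0.0006, 0.0003, 0.005], 255],
  [[0, 0, 0], [-0.0006, 0.0003, 0.005], 255],
])

```text
t: 20.2
ee_pos: [0.4222, -0.0152, 0.1271]
eef_rot: [0.001, 0.704, 0.71, -0.0]
ft_force: [-4.1, -1.3, 15.8]
grip_width: 0.0159
```

```bash
python3 st.py|head -12; ls -t pics|head -1
```

```text
t 20.2 pos [ 0.4222 -0.0152  0.1271] turn [0.02 0.09 0.08] shift [0.     0.0003 0.0001] | F [-4.1 -1.3 15.8] w 0.0159 q [ 0.57  0.47 -0.8   2.24  0.58  0.64 -0.65]
132 [(32.7, (297.38, 132.0))] [(26.8, (349.88, 132.0))]
137 [(25.4, (296.88, 137.0)), (13.7, (299.62, 137.0))] [(27.7, (350.38, 137.0))]
142 [(25.6, (297.12, 142.0)), (10.7, (299.38, 142.0))] [(27.0, (350.12, 142.0))]
147 [(35.0, (303.38, 147.0)), (31.3, (297.38, 147.0))] [(27.1, (350.12, 147.0)), (22.0, (339.62, 147.0))]
152 [(32.3, (297.38, 152.0)), (14.8, (300.62, 152.0))] [(27.3, (349.88, 152.0)), (16.3, (344.12, 152.0))]
157 [(32.4, (297.38, 157.0)), (19.1, (299.88, 157.0))] [(27.1, (349.62, 157.0)), (21.2, (344.62, 157.0))]
162 [(31.7, (297.38, 162.0)), (20.6, (299.88, 162.0))] [(27.9, (349.62, 162.0)), (19.5, (344.62, 162.0))]
167 [(29.4, (297.38, 167.0)), (10.1, (300.12, 167.0))] [(28.6, (349.62, 167.0)), (15.1, (344.62, 167.0))]
[(47.0, (310.0, 130.12)), (27.2, (310.0, 144.38)), (22.6, (310.0, 151.38)), (20.0, (310.0, 117.88))] [[0.4167, 0.044], [0.4167, 0.0385], [0.4167, 0.0358], [0.4168, 0.0485]]
[(46.9, (325.0, 130.12)), (27.4, (325.0, 144.38)), (22.6, (325.0, 151.38)), (22.6, (325.0, 117.88))] [[0.4225, 0.044], [0.4225, 0.0386], [0.4226, 0.0359], [0.4224, 0.0486]]
[(46.4, (338.0, 130.12)), (28.0, (338.0, 144.12)), (22.7, (338.0, 117.88)), (21.9, (338.0, 151.38))] [[0.4275, 0.0441], [0.4276, 0.0387], [0.4274, 0.0486], [0.4277, 0.0359]]
st2020.png
```

>>> apply_moves([
  [[0, 0, 0], [0, 0.0005, -0.0008], 255],
  [[0, 0, 0], [0, 0.0005, -0.0008], 100],
  [[0, 0, 0], [0, 0.0005, -0.0008], 100],
  [[0, 0, 0], [0, 0, -0.0008], 100],
  [[0, 0, 0], [0, 0, -0.02], 100],
])

```text
t: 20.75
ee_pos: [0.4205, -0.0152, 0.1449]
eef_rot: [-0.002, 0.704, 0.71, -0.001]
ft_force: [-0.2, 0.2, 0.7]
grip_width: 0.0519
```

>>> apply_moves([
  [[0, 0, 0], [-0.01, 0.01, -0.04], 0],
  [[0, 0, 0], [-0.04, 0.02, -0.08], 0],
  [[0, 0, 0], [-0.06, 0.03, -0.12], 0],
  [[0, 0, 0], [-0.06, 0.03, -0.12], 0],
  [[0, 0, 0], [-0.06, 0.03, -0.12], 0],
])

```text
t: 21.25
ee_pos: [0.4527, -0.0756, 0.2668]
eef_rot: [0.001, 0.705, 0.709, 0.0]
ft_force: [0.4, -0.5, -0.3]
grip_width: 0.0854
```

```bash
python3 - <<'E'
from h import *
go(.46,-.2,.28,14)
import pickle
c=grab('wrist'); save(c,'w20.png');pickle.dump(c,open('w20.pkl','wb'))
E
```

```text
t 21.25 pos [ 0.4527 -0.0756  0.2668] turn [ 1.000e-01 -2.000e-02  7.637e+01] shift [-0.1245  0.0065 -0.0131] | F [ 0.4 -0.5 -0.3] w 0.0854 q [ 0.87  0.3  -0.96  2.05  0.3   0.94 -0.25]
```

View pics/w20.png

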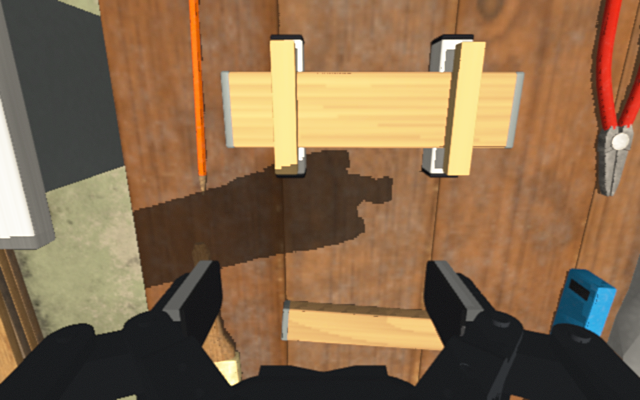

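```bash
python3 - <<'E'
from h import *
import pickle
c=pickle.load(open('w20.pkl','rb'))
save(c,'w20c.png',(210,25,340,190),3.6)
def ed(ys,x0,x1,x2,x3,z):
  out=[]
  for y in ys:
    a=prof(c,(x0,y),(x1,y));b=prof(c,(x2,y),(x3,y))
    if a and b:
      P=ray(c,[a[0][1],b[0][1]],z); out.append([P.mean(0)[1],P.mean(0)[0],P[1,0]-P[0,0]])
  o=np.array(out);print(o.round(4).tolist(), 'slope x/y',np.polyfit(o[:,0],o[:,1],1))
ed((85,95,105,120,130,140),265,283,290,305,.062)
ed((85,95,105,120,130,140),440,462,468,492,.062)
def edv(xs,y0,y1,y2,y3,z):
  out=[]
  for x in xs:
    a=prof(c,(x,y0),(x,y1));b=prof(c,(x,y2),(x,y3))
    P=ray(c,[a[0][1],b[0][1]],z); out.append([P.mean(0)[0],P.mean(0)[1],P[0,1]-P[1,1]])
  o=np.array(out);print(o.round(4).tolist(),'slope',np.polyfit(o[:,0],o[:,1],1))
edv((280,285,290),30,50,160,185,.062); edv((463,466),30,50,160,185,.062)
edv((245,260,320,350,380,410,505),60,85,135,160,.048)
E
```

```text
[[0.0046, 0.4223, 0.0173], [-0.0288, 0.4226, 0.0172], [-0.0365, 0.4226, 0.0169]] slope x/y [-0.00710697  0.42234212]
[[0.0054, 0.5617, 0.0175], [-0.0279, 0.5617, 0.0172], [-0.0357, 0.5618, 0.0175]] slope x/y [-0.00251108  0.56167333]
[[0.4195, -0.0118, 0.0953], [0.4233, -0.0104, 0.093], [0.4271, -0.0139, 0.1]] slope [-0.27714411  0.1052674 ]
[[0.5602, -0.0131, 0.1007], [0.5625, -0.0131, 0.1007]] slope [ 0.00613167 -0.01657595]
[[0.3895, -0.0144, 0.0588], [0.4016, -0.0143, 0.0588], [0.4501, -0.014, 0.0588], [0.4744, -0.0148, 0.0573], [0.4986, -0.0142, 0.0592], [0.5229, -0.014, 0.0592], [0.5996, -0.0129, 0.0575]] slope [ 0.00622766 -0.01706954]
```

View pics/w20c.png

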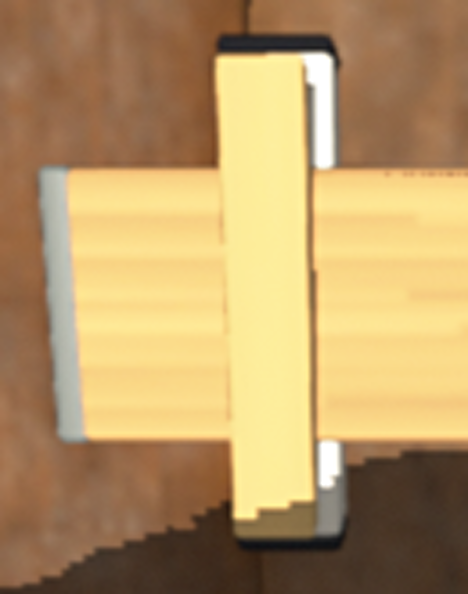

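```bash
python3 - <<'E'
from h import *
import pickle
c=pickle.load(open('w8.pkl','rb'))
P=ray(c,[(512,197),(553,204),(608,10)],.018);print(P.round(4)); d=P[2]-P[1]; print(np.degrees(np.arctan2(d[1],d[0])))
go(.46,-.235,.28,3)
E
```

```text
[[ 0.4162 -0.2143  0.018 ]
 [ 0.4088 -0.259   0.018 ]
 [ 0.5928 -0.2727  0.018 ]]
-4.248468461531787
t 21.3 pos [ 0.4518 -0.0749  0.2658] turn [-3.000e-02  4.000e-02  8.746e+01] shift [-0.1601  0.0069 -0.0142] | F [-0.4  1.1 -0. ] w 0.0853 q [ 0.87  0.3  -0.96  2.05  0.3   0.94 -0.25]
```

>>> apply_moves([
  [[0, 0, 96], [-0.16, 0.005, -0.014], 0],
  [[0, 0, 96], [-0.16, 0.005, -0.014], 0],
  [[0, 0, 96], [-0.16, 0.005, -0.014], 0],
  [[0, 0, 96], [-0.16, 0.005, -0.014], 0],
  [[0, 0, 96], [-0.16, 0.005, -0.014], 0],
])

```text
t: 21.8
ee_pos: [0.4577, -0.2367, 0.2783]
eef_rot: [-0.001, 0.917, 0.399, -0.001]
ft_force: [-0.4, 0.7, -0.4]
grip_width: 0.0852
```

```bash
python3 - <<'E'
from h import *
go(.46,-.235,.28,-6)
E
```

```text
t 21.8 pos [ 0.4577 -0.2367  0.2783] turn [-0.14  0.13 52.97] shift [ 0.0028  0.0005 -0.0017] | F [-0.4  0.7 -0.4] w 0.0852 q [ 0.96  0.33 -0.72  1.92  0.26  0.99 -0.63]
```

>>> apply_moves([
  [[0, 0, 53], [0, 0, 0], 0],
  [[0, 0, 53], [0, 0, 0], 0],
  [[0, 0, 53], [0, 0, 0], 0],
  [[0, 0, 53], [0, 0, 0], 0],
  [[0, 0, 53], [0, 0, 0], 0],
])

```text
t: 22.3
ee_pos: [0.458, -0.2334, 0.2783]
eef_rot: [-0.001, 0.999, 0.038, -0.002]
ft_force: [0.0, 0.1, 0.8]
grip_width: 0.0858
```

>>> apply_moves([
  [[0, 0, 10.2], [0, 0, 0], 0],
  [[0, 0, 10.2], [0, 0, 0], 0],
  [[0, 0, 10.2], [0, 0, 0], 0],
  [[0, 0, 10.2], [0, 0, 0], 0],
])

```text
t: 22.7
ee_pos: [0.4586, -0.2343, 0.2796]
eef_rot: [-0.0, 0.999, -0.047, -0.001]
ft_force: [0.2, -0.3, 0.3]
grip_width: 0.0853
```

```bash
python3 - <<'E'
from h import *
import pickle
go()
c=grab('wrist'); save(c,'w21.png');pickle.dump(c,open('w21.pkl','wb'))
E
```

```text
t 22.7 pos [ 0.4586 -0.2343  0.2796] turn [-0.03  0.07 -0.  ] shift [0. 0. 0.] | F [ 0.2 -0.3  0.3] w 0.0853 q [ 0.82  0.29 -0.55  1.93  0.18  0.97 -1.49]
```

View pics/w21.png

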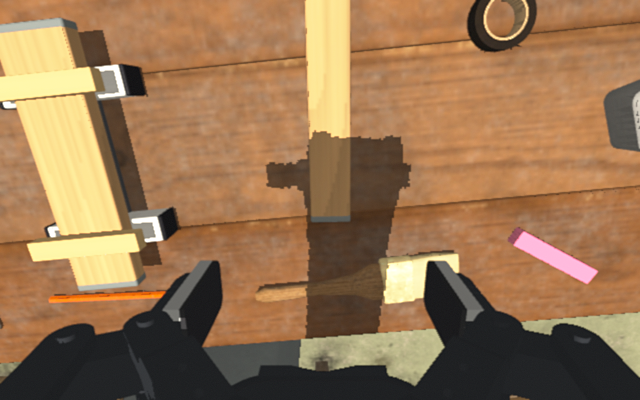

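```bash
python3 - <<'E'
from h import *
import pickle
c=pickle.load(open('w21.pkl','rb'))
l=[];r=[]
for y in (10,40,70,100,120):
  l.append(prof(c,(295,y),(322,y))[0][1]); r.append(prof(c,(338,y),(362,y))[0][1])
print(l,r)
A=ray(c,l,.018);B=ray(c,r,.018); print(np.linalg.norm(A-B,axis=1).round(4))
e=[prof(c,(x,205),(x,235)) for x in (316,325,335,345)];print(e)
E=ray(c,[max((q for q in p if True),key=lambda q:q[1][1])[1] for p in e],.018);print(E.round(4).tolist())
M=(A+B)/2; m=np.polyfit(M[:,0],M[:,1],1); th=np.arctan(m[0]); x=E[:,0].mean()
C=(x+.12*np.cos(th),np.polyval(m,x)+.12*np.sin(th));print('centre',C,np.degrees(th))
go(C[0],C[1],.13,np.degrees(th))
E
```

```text
[(304.62, 10.0), (305.62, 40.0), (306.62, 70.0), (307.62, 100.0), (309.12, 120.0)] [(349.62, 10.0), (349.38, 40.0), (349.38, 70.0), (349.38, 100.0), (349.38, 120.0)]
[0.0386 0.0384 0.0384 0.0385 0.0377]
[[(9.0, (316.0, 221.62)), (5.8, (316.0, 216.12))], [(9.4, (325.0, 221.62)), (5.1, (325.0, 216.12))], [(9.3, (335.0, 221.62)), (5.9, (335.0, 215.62))], [(8.2, (345.0, 221.38)), (7.1, (345.0, 215.62))]]
[[0.4111, -0.2249, 0.018], [0.4103, -0.234, 0.018], [0.4093, -0.2442, 0.018], [0.4086, -0.2544, 0.018]]
centre (np.float64(0.5295195754469721), np.float64(-0.24857193966291763)) -4.0556508872930985
t 22.75 pos [ 0.4586 -0.2345  0.2798] turn [-0.02  0.05 -1.44] shift [0.072  0.0073 0.1497] | F [ 0.2 -0.3 -0.7] w 0.0856 q [ 0.82  0.29 -0.55  1.93  0.18  0.97 -1.49]
```

>>> apply_moves([
  [[0, 0, -1.2], [0.03, 0.003, 0.045], 0],
  [[0, 0, -1.2], [0.06, 0.007, 0.09], 0],
  [[0, 0, -1.2], [0.072, 0.007, 0.13], 0],
  [[0, 0, -1.2], [0.072, 0.007, 0.15], 0],
  [[0, 0, -1.2], [0.072, 0.007, 0.15], 0],
])

```text
t: 23.25
ee_pos: [0.5279, -0.248, 0.1265]
eef_rot: [-0.002, 0.999, -0.038, -0.003]
ft_force: [-0.5, 0.1, -0.8]
grip_width: 0.0855
```

>>> apply_moves([
  [[0, 0, 0], [0, 0, 0], 50],
  [[0, 0, 0], [0, 0, 0], 50],
  [[0, 0, 0], [0, 0, 0], 50],
])

```text
t: 23.55
ee_pos: [0.5304, -0.2494, 0.1322]
eef_rot: [0.001, 0.999, -0.039, 0.001]
ft_force: [-0.1, 0.5, 0.2]
grip_width: 0.0688
```

```bash
python3 - <<'E'
from h import *
import pickle
go(.5295,-.2486,.076,-4.4)
c=grab('wrist'); save(c,'w22.png')
for y in (30,80,120,150):
  a=prof(c,(265,y),(310,y))[0][1];b=prof(c,(335,y),(380,y))[0][1]; P=ray(c,[a,b],.018); print(a,b,P.mean(0).round(4),np.linalg.norm(P[0]-P[1]).round(4))
E
```

```text
t 23.55 pos [ 0.5304 -0.2494  0.1322] turn [ 0.07 -0.17 -0.07] shift [-0.0012 -0.0008  0.0562] | F [-0.1  0.5  0.2] w 0.0688 q [ 0.69  0.59 -0.47  1.88  0.37  0.76 -1.64]
(275.62, 30.0) (355.38, 30.0) [ 0.6352 -0.2563  0.018 ] 0.0387
(279.62, 80.0) (354.38, 80.0) [ 0.6123 -0.2551  0.018 ] 0.0376
(278.62, 120.0) (353.38, 120.0) [ 0.5928 -0.253   0.018 ] 0.0389
(279.88, 150.0) (353.12, 150.0) [ 0.5773 -0.252   0.018 ] 0.039
```

View pics/w22.png

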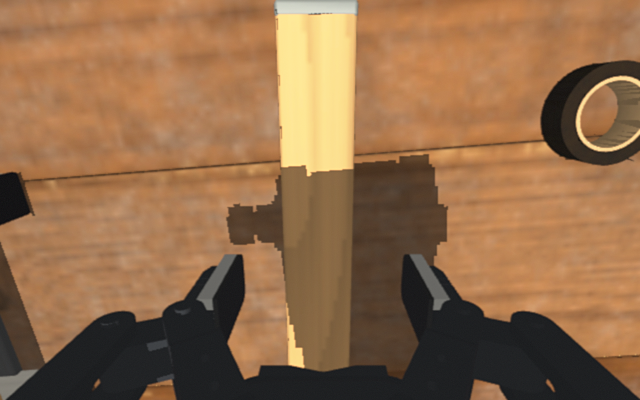

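>>> apply_moves([
  [[0, 0, 0], [-0.001, -0.001, 0.025], 50],
  [[0, 0, 0], [-0.001, -0.001, 0.045], 50],
  [[0, 0, 0], [-0.001, -0.001, 0.054], 50],
  [[0, 0, 0], [-0.001, -0.001, 0.055], 50],
  [[0, 0, 0], [-0.001, -0.001, 0.055], 50],
])

```text
t: 24.1
ee_pos: [0.5293, -0.248, 0.076]
eef_rot: [0.0, 0.999, -0.039, 0.0]
ft_force: [0.4, 0.1, 0.1]
grip_width: 0.0684
```

>>> apply_moves([
  [[0, 0, 0], [0, 0, 0], 255],
  [[0, 0, 0], [0, 0, 0], 255],
  [[0, 0, 0], [0, 0, 0], 255],
  [[0, 0, 0], [0, 0, 0], 255],
  [[0, 0, 0], [0, 0, 0], 255],
])

```text
t: 24.6
ee_pos: [0.5296, -0.248, 0.0765]
eef_rot: [0.0, 0.999, -0.039, 0.001]
ft_force: [-1.8, -0.4, 5.8]
grip_width: 0.0383
```

```bash
python3 - <<'E'
from h import *
go(.4925,-.014,.19,.4)
E
```

```text
t 24.6 pos [ 0.5296 -0.248   0.0765] turn [ 0.05 -0.11 -4.86] shift [-0.055  -0.2304 -0.1137] | F [-1.8 -0.4  5.8] w 0.0383 q [ 0.65  0.67 -0.42  1.9   0.43  0.66 -1.68]
```

>>> apply_moves([
  [[0, 0, 0], [0, 0, -0.03], 255],
  [[0, 0, 0], [0, 0, -0.07], 255],
  [[0, 0, -1], [-0.01, -0.03, -0.11], 255],
  [[0, 0, -2], [-0.02, -0.07, -0.115], 255],
  [[0, 0, -3], [-0.03, -0.11, -0.115], 255],
])

```text
t: 25.1
ee_pos: [0.5082, -0.1352, 0.1926]
eef_rot: [0.001, 1.0, -0.013, 0.002]
ft_force: [0.0, 0.2, -1.2]
grip_width: 0.038
```

>>> apply_moves([
  [[0, 0, -1], [-0.01, -0.04, 0], 255],
  [[0, 0, -1.9], [-0.02, -0.08, 0], 255],
  [[0, 0, -1.9], [-0.025, -0.11, 0], 255],
  [[0, 0, -1.9], [-0.025, -0.12, 0], 255],
  [[0, 0, -1.9], [-0.025, -0.12, 0], 255],
])

```text
t: 25.6
ee_pos: [0.4857, -0.0138, 0.1907]
eef_rot: [-0.0, 1.0, 0.005, 0.0]
ft_force: [-0.2, 0.5, -1.7]
grip_width: 0.0387
```

```bash
python3 - <<'E'
from h import *
go(.4925,-.014,.145,.4)
c=grab('wrist'); save(c,'w23.png')
E
```

```text
t 25.6 pos [ 0.4857 -0.0138  0.1907] turn [-0.01 -0.05  0.23] shift [0.0068 0.0003 0.0457] | F [-0.2  0.5 -1.7] w 0.0387 q [ 0.41  0.39 -0.61  2.07  0.31  0.77 -1.95]
```

View pics/w23.png

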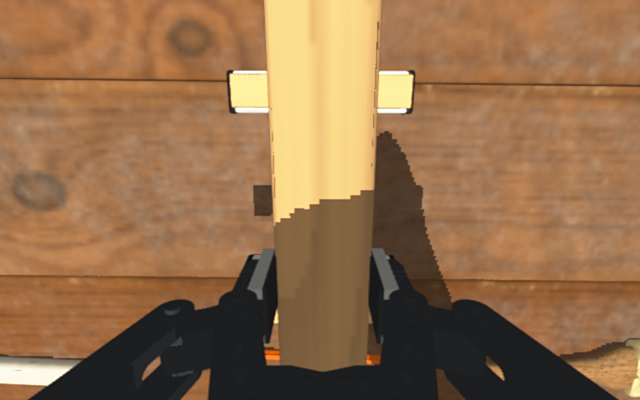

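>>> apply_moves([
  [[0, 0, 0.2], [0.003, 0, 0.015], 255],
  [[0, 0, 0.2], [0.0068, 0, 0.032], 255],
  [[0, 0, 0.2], [0.0068, 0, 0.044], 255],
  [[0, 0, 0.2], [0.0068, 0, 0.046], 255],
  [[0, 0, 0.2], [0.0068, 0, 0.046], 255],
])

```text
t: 26.15
ee_pos: [0.4919, -0.0158, 0.1435]
eef_rot: [-0.0, 1.0, 0.002, -0.001]
ft_force: [-0.3, -0.1, -0.9]
grip_width: 0.0385
```

```bash
cat > nb.py <<'E'
from h import *
go(.4925,-.014,.1385,.4)
s=sensors.read_state(); c=grab('wrist'); h=s['ee_pos'][2]-.0765+.018
save(c,'nb%.0f.png'%(s['t']*100))
A=[];B=[]
for y in (10,30,50,140,160):
  a=prof(c,(255,y),(290,y))[0][1];b=prof(c,(360,y),(395,y))[0][1];A.append(a);B.append(b)
A=ray(c,A,h);B=ray(c,B,h);M=(A+B)/2; print('board',M[:,:2].round(4).tolist(),(A-B)[:,1].round(4),'slope',np.polyfit(M[:,0],M[:,1],1))
for y in (85,95,105):
  l=prof(c,(190,y),(260,y));r=prof(c,(385,y),(450,y))
  for z in (.062,.03):
    print(y,z,[ray(c,q[1],z)[0,:2].round(4).tolist() for q in l],[ray(c,q[1],z)[0,:2].round(4).tolist() for q in r])
E
python3 nb.py
```

```text
t 26.15 pos [ 0.4919 -0.0158  0.1435] turn [-0.    0.1  -0.21] shift [ 0.0006 -0.0018  0.005 ] | F [-0.3 -0.1 -0.9] w 0.0385 q [ 0.37  0.47 -0.56  2.09  0.39  0.69 -2.02]
board [[0.5928, -0.0174], [0.5868, -0.0166], [0.5806, -0.0165], [0.55, -0.0176], [0.5426, -0.0167]] [0.0396 0.0379 0.038  0.04   0.0381] slope [ 0.00283536 -0.0186027 ]
85 0.062 [[0.5698, 0.0357]] [[0.5701, -0.0635]]
85 0.03 [[0.5708, 0.047]] [[0.5711, -0.0733]]
95 0.062 [[0.5658, 0.0357]] [[0.5661, -0.0635]]
95 0.03 [[0.566, 0.047]] [[0.5663, -0.0733]]
105 0.062 [[0.5618, 0.0357]] [[0.5621, -0.0634]]
105 0.03 [[0.5611, 0.047]] [[0.5614, -0.0732]]
```

>>> apply_moves([
  [[0, 0, -0.2], [0.0006, -0.0015, 0.001], 255],
  [[0, 0, -0.2], [0.0006, -0.003, 0.002], 255],
  [[0, 0, -0.2], [0.0006, -0.003, 0.0035], 255],
  [[0, 0, -0.2], [0.0006, -0.003, 0.0035], 255],
  [[0, 0, -0.2], [0.0006, -0.003, 0.0035], 255],
])

```text
t: 26.7
ee_pos: [0.4929, -0.0122, 0.1408]
eef_rot: [0.0, 1.0, 0.004, 0.0]
ft_force: [-0.8, -0.6, -1.4]
grip_width: 0.0385
```

```bash
python3 nb.py
```

```text
t 26.7 pos [ 0.4929 -0.0122  0.1408] turn [ 0.01 -0.01  0.04] shift [-0.0004  0.0018  0.0023] | F [-0.8 -0.6 -1.4] w 0.0385 q [ 0.36  0.47 -0.56  2.09  0.39  0.68 -2.03]
board [[0.5939, -0.0152], [0.5878, -0.0133], [0.5816, -0.0118], [0.5511, -0.0138], [0.5436, -0.0113]] [0.0429 0.0393 0.0425 0.0465 0.0414] slope [-0.03565535  0.00731392]
85 0.062 [[0.5706, 0.0356], [0.5707, 0.0253], [0.5706, 0.0273], [0.5707, 0.0155]] [[0.5713, -0.0632]]
85 0.03 [[0.5716, 0.0461], [0.5717, 0.0336], [0.5716, 0.0361], [0.5718, 0.0217]] [[0.5725, -0.0739]]
95 0.062 [[0.5667, 0.0357]] [[0.5674, -0.0633]]
95 0.03 [[0.5668, 0.0463]] [[0.5677, -0.0741]]
105 0.062 [[0.5627, 0.0358]] [[0.5635, -0.0634]]
105 0.03 [[0.562, 0.0464]] [[0.5629, -0.0741]]
```

```bash
python3 -c "
import cv2
im=cv2.imread('pics/nb2670.png');cv2.imwrite('pics/nbc.png',cv2.resize(im[0:260,180:460],None,fx=2.3,fy=2.3,interpolation=cv2.INTER_CUBIC))
for y in (10,50,140): print(y,im[y,255:275,::-1].tolist(),im[y,370:392,::-1].tolist())"
```

```text
10 [[238, 189, 119], [244, 200, 126], [248, 210, 131], [248, 211, 131], [248, 210, 131], [247, 209, 131], [248, 212, 132], [249, 210, 130], [239, 191, 122], [214, 160, 101], [223, 172, 108], [238, 190, 119], [244, 200, 125], [248, 210, 132], [250, 215, 135], [250, 215, 137], [250, 215, 135], [250, 215, 136], [250, 218, 136], [250, 217, 136]] [[242, 199, 123], [241, 196, 121], [239, 191, 119], [236, 189, 117], [234, 186, 116], [232, 184, 115], [232, 182, 115], [229, 177, 111], [222, 169, 106], [212, 160, 100], [196, 148, 94], [197, 146, 92], [244, 195, 121], [250, 212, 132], [249, 213, 133], [249, 213, 133], [249, 214, 133], [250, 215, 137], [250, 216, 137], [251, 218, 138], [249, 211, 133], [244, 199, 125]]
50 [[151, 113, 75], [215, 160, 101], [237, 187, 118], [244, 200, 126], [247, 208, 130], [247, 208, 130], [247, 207, 130], [247, 208, 130], [249, 211, 132], [248, 206, 129], [227, 174, 109], [216, 162, 102], [229, 178, 112], [239, 191, 119], [245, 203, 127], [249, 213, 133], [249, 216, 135], [249, 216, 135], [250, 216, 135], [250, 216, 134]] [[238, 191, 120], [236, 187, 118], [235,
[... 325 characters left out ...]
 89]]
140 [[170, 126, 90], [171, 127, 92], [170, 126, 92], [163, 122, 89], [167, 126, 87], [215, 162, 103], [233, 184, 114], [242, 196, 123], [247, 206, 130], [247, 206, 130], [246, 206, 129], [246, 205, 129], [248, 210, 131], [248, 207, 129], [227, 174, 109], [216, 162, 104], [227, 175, 112], [239, 191, 121], [245, 202, 128], [249, 211, 134]] [[231, 179, 114], [231, 177, 113], [210, 157, 99], [159, 120, 77], [173, 131, 84], [188, 140, 90], [230, 175, 110], [250, 210, 131], [252, 221, 137], [252, 220, 138], [252, 221, 139], [252, 222, 141], [251, 218, 137], [237, 186, 117], [239, 189, 119], [237, 181, 113], [162, 121, 76], [85, 63, 41], [69, 50, 33], [72, 53, 36], [73, 54, 36], [72, 53, 37]]
```

View pics/nbc.png

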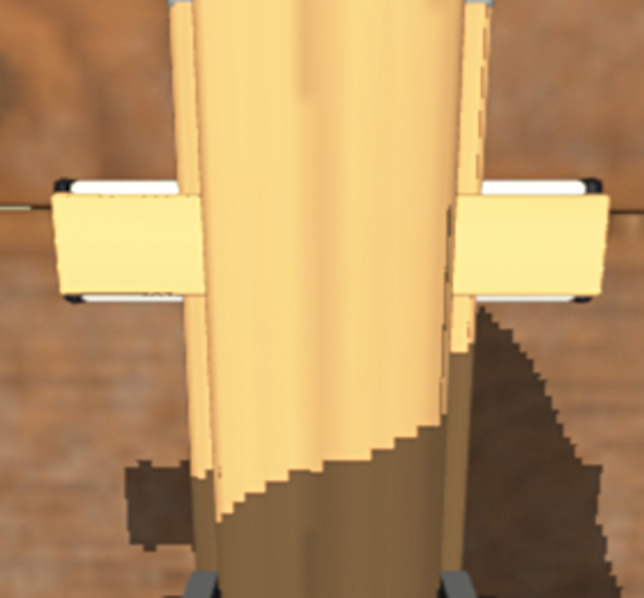

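```bash
python3 - <<'E'
from h import *
c=grab('wrist'); go()
h=.1408-.0765+.018
im=c['frame'].astype(int)
for y in (30,50,60,140,150):
    print(y,im[y,252:275,1].tolist(),im[y,368:395,1].tolist())
def q(y,wl,nl,nr,wr):
    P=ray(c,[(nl,y),(nr,y)],h);W=ray(c,[(wl,y),(wr,y)],.048)
    print('nar',P.mean(0).round(4),(P[0]-P[1])[1].round(4),'wide',W.mean(0).round(4),(W[0]-W[1])[1].round(4))
q(50,255.5,265.5,378,390.8); q(140,259.7,269.6,372.3,385.8)
E
```

```text
t 26.8 pos [ 0.4929 -0.0122  0.1408] turn [ 0.01 -0.01 -0.  ] shift [0. 0. 0.] | F [ 0.4  0.2 -1.7] w 0.0386 q [ 0.36  0.47 -0.56  2.09  0.39  0.68 -2.03]
30 [112, 105, 111, 160, 188, 200, 208, 209, 206, 207, 210, 210, 187, 164, 175, 189, 202, 211, 215, 216, 215, 215, 217] [200, 197, 195, 191, 188, 185, 183, 181, 178, 169, 162, 146, 139, 193, 215, 216, 216, 217, 218, 221, 210, 158, 171, 175, 133, 115, 119]
50 [116, 117, 111, 115, 161, 188, 200, 207, 208, 206, 208, 211, 207, 173, 164, 177, 191, 203, 214, 215, 216, 215, 215] [199, 195, 192, 187, 184, 182, 181, 179, 171, 162, 145, 141, 196, 217, 217, 217, 218, 220, 222, 212, 159, 170, 176, 136, 117, 119, 121]
60 [118, 119, 117, 121, 158, 181, 195, 206, 210, 208, 207, 210, 215, 204, 163, 167, 186, 198, 206, 214, 216, 216, 215] [197, 194, 189, 186, 183, 181, 180, 176, 168, 158, 144, 146, 197, 216, 217, 217, 218, 220, 221, 217, 205, 183, 143, 114, 109, 113, 114]
140 [122, 124, 125, 126, 127, 126, 122, 125, 163, 185, 198, 205, 207, 206, 207, 210, 206, 175, 162, 175, 190, 203, 212] [185, 179, 178, 178, 164, 125, 131, 142, 175, 211, 221, 220, 222, 223, 218, 185, 186, 180, 119, 62, 50, 53, 53, 54, 52, 54, 65]
150 [131, 132, 130, 128, 126, 125, 122, 120, 133, 168, 191, 203, 207, 206, 205, 207, 213, 207, 163, 165, 185, 198, 207] [183, 180, 180, 168, 127, 141, 147, 149, 200, 222, 222, 222, 223, 227, 219, 153, 100, 80, 61, 52, 51, 52, 51, 51, 51, 51, 50]
nar [ 0.5816 -0.0132  0.0823] 0.0385 wide [ 0.5858 -0.0137  0.048 ] 0.0588
nar [ 0.5511 -0.0131  0.0823] 0.0378 wide [ 0.5471 -0.0138  0.048 ] 0.0588
```

>>> apply_moves([
  [[0, 0, 0], [-0.0003, 0.0004, 0.001], 255],
  [[0, 0, 0], [-0.0003, 0.0004, 0.002], 255],
  [[0, 0, 0], [-0.0003, 0.0004, 0.0027], 255],
  [[0, 0, 0], [-0.0003, 0.0004, 0.0027], 255],
])

```text
t: 27.2
ee_pos: [0.4926, -0.0127, 0.1385]
eef_rot: [0.0, 1.0, 0.004, -0.0]
ft_force: [-2.3, -0.3, 6.7]
grip_width: 0.0383
```

```bash
python3 - <<'E'
from h import *
go(.4925,-.014,.1385,.4)
E
```

```text
t 27.2 pos [ 0.4926 -0.0127  0.1385] turn [0.04 0.01 0.04] shift [-0.0001  0.0013 -0.    ] | F [-2.3 -0.3  6.7] w 0.0383 q [ 0.36  0.48 -0.56  2.09  0.4   0.68 -2.03]
```

>>> apply_moves([
  [[0, 0, 0], [0, 0, -0.0003], 60],
  [[0, 0, 0], [0, 0, -0.0003], 0],
  [[0, 0, 0], [0, 0, -0.0003], 0],
  [[0, 0, 0], [0, 0, -0.02], 0],
  [[0, 0, 0], [0, 0, -0.05], 0],
])

```text
t: 27.7
ee_pos: [0.4915, -0.0126, 0.1872]
eef_rot: [-0.0, 1.0, 0.004, -0.002]
ft_force: [-0.2, 0.2, 0.6]
grip_width: 0.0855
```

>>> apply_moves([
  [[0, 0, 0], [-0.02, 0, -0.05], 0],
  [[0, 0, 0], [-0.04, 0, -0.1], 0],
  [[0, 0, 0], [-0.05, 0, -0.12], 0],
  [[0, 0, 0], [-0.05, 0, -0.12], 0],
  [[0, 0, 0], [-0.05, 0, -0.12], 0],
])

```text
t: 28.2
ee_pos: [0.4427, -0.0133, 0.3083]
eef_rot: [0.0, 1.0, 0.004, 0.001]
ft_force: [-0.8, 0.6, 0.2]
grip_width: 0.0853
```

```bash
python3 - <<'E'
from h import *
import pickle
go(.52,.34,.28,20)
c=grab('wrist'); save(c,'w24.png');pickle.dump(c,open('w24.pkl','wb'))
E
```

```text
t 28.2 pos [ 0.4427 -0.0133  0.3083] turn [  0.07  -0.08 -19.6 ] shift [ 0.0798 -0.3528  0.0281] | F [-0.8  0.6  0.2] w 0.0853 q [ 0.54  0.14 -0.7   2.04  0.11  0.99 -1.78]
```

View pics/w24.png

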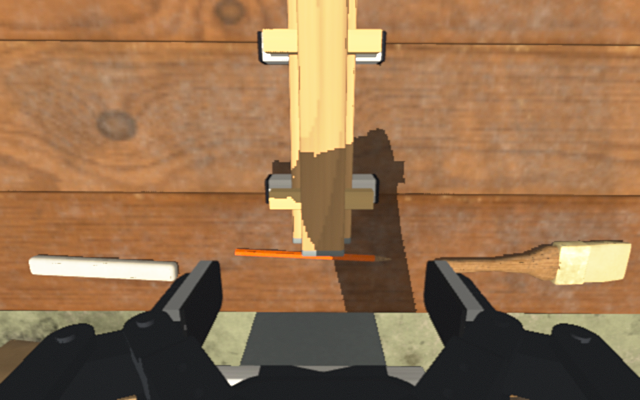

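```bash
python3 - <<'E'
from h import *
import pickle
c=pickle.load(open('w24.pkl','rb'))
save(c,'w24c.png',(250,10,400,270),2.2)
for x in (310,320,335): p=prof(c,(x,235),(x,270));print(x,p,[ray(c,q[1],.08)[0,:2].round(4).tolist() for q in p])
for y in (12,100,130): p=prof(c,(296,y),(312,y));r=prof(c,(338,y),(351,y));print(y,p,r)
go(.56,.33,.28,99.3)
E
```

```text
310 [(18.0, (310.0, 255.62)), (13.2, (310.0, 258.38)), (13.2, (310.0, 237.38)), (13.1, (310.0, 241.38))] [[0.373, -0.004], [0.3701, -0.004], [0.3916, -0.0041], [0.3875, -0.0041]]
320 [(25.3, (320.0, 255.38)), (14.3, (320.0, 258.62)), (6.0, (320.0, 250.38))] [[0.3733, -0.0135], [0.3699, -0.0135], [0.3784, -0.0135]]
335 [(9.7, (335.0, 256.12)), (9.0, (335.0, 259.38)), (5.8, (335.0, 250.38)), (5.4, (335.0, 265.38))] [[0.3726, -0.0277], [0.3692, -0.0277], [0.3785, -0.0276], [0.3629, -0.0279]]
12 [(4.1, (297.88, 12.0))] [(21.0, (348.62, 12.0)), (13.4, (346.38, 12.0))]
100 [(8.4, (297.62, 100.0)), (5.5, (299.62, 100.0))] [(10.9, (346.62, 100.0)), (4.9, (344.38, 100.0))]
130 [(8.0, (298.62, 130.0)), (5.0, (300.62, 130.0))] [(12.0, (345.62, 130.0)), (6.5, (343.62, 130.0))]
t 28.25 pos [ 0.4425 -0.0132  0.3074] turn [-1.000e-02  4.000e-02 -9.888e+01] shift [ 0.1201 -0.3424  0.0272] | F [-0.5  0.2 -0.3] w 0.0855 q [ 0.54  0.14 -0.7   2.04  0.11  0.99 -1.78]
```

View pics/w24c.png

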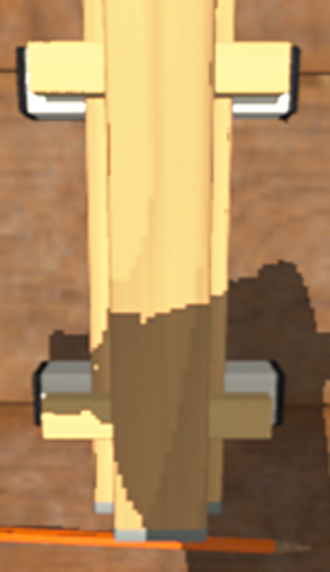

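>>> apply_moves([
  [[0, 0, -99], [0.12, -0.32, 0.027], 0],
  [[0, 0, -99], [0.12, -0.32, 0.027], 0],
  [[0, 0, -99], [0.12, -0.32, 0.027], 0],
  [[0, 0, -99], [0.12, -0.32, 0.027], 0],
  [[0, 0, -99], [0.12, -0.32, 0.027], 0],
])

```text
t: 28.75
ee_pos: [0.5286, 0.2228, 0.2859]
eef_rot: [-0.0, 0.928, 0.373, -0.002]
ft_force: [0.2, -0.9, 0.8]
grip_width: 0.0853
```

```bash
python3 - <<'E'
from h import *
go(.56,.32,.25,99.3)
E
```

```text
t 28.75 pos [0.5286 0.2228 0.2859] turn [ -0.17   0.08 -55.55] shift [ 0.09   -0.0484  0.0357] | F [ 0.2 -0.9  0.8] w 0.0853 q [ 0.15  0.46 -0.86  1.78  0.39  1.09 -1.65]
```

>>> apply_moves([
  [[0, 0, -55.5], [0.09, -0.048, 0.036], 0],
  [[0, 0, -55.5], [0.09, -0.048, 0.036], 0],
  [[0, 0, -55.5], [0.09, -0.048, 0.036], 0],
  [[0, 0, -55.5], [0.09, -0.048, 0.036], 0],
  [[0, 0, -55.5], [0.09, -0.048, 0.036], 0],
])

```text
t: 29.25
ee_pos: [0.56, 0.3187, 0.2491]
eef_rot: [-0.001, 0.726, 0.687, -0.002]
ft_force: [-0.1, -0.0, -0.5]
grip_width: 0.0854
```

>>> apply_moves([
  [[0, 0, -12.7], [0, 0, 0], 0],
  [[0, 0, -12.7], [0, 0, 0], 0],
  [[0, 0, -12.7], [0, 0, 0], 0],
  [[0, 0, -12.7], [0, 0, 0], 0],
])

```text
t: 29.65
ee_pos: [0.5605, 0.3177, 0.2506]
eef_rot: [-0.001, 0.65, 0.76, -0.001]
ft_force: [0.1, 0.3, -0.3]
grip_width: 0.0852
```

```bash
python3 - <<'E'
from h import *
import pickle
go(.56,.32,.25,99.3)
c=grab('wrist'); save(c,'w25.png');pickle.dump(c,open('w25.pkl','wb'))
E
```

```text
t 29.65 pos [0.5605 0.3177 0.2506] turn [-0.15 -0.   -0.32] shift [ 0.0023 -0.0001  0.0006] | F [ 0.1  0.3 -0.3] w 0.0852 q [ 0.06  0.69 -1.01  1.63  0.62  1.18 -0.94]
```

View pics/w25.png

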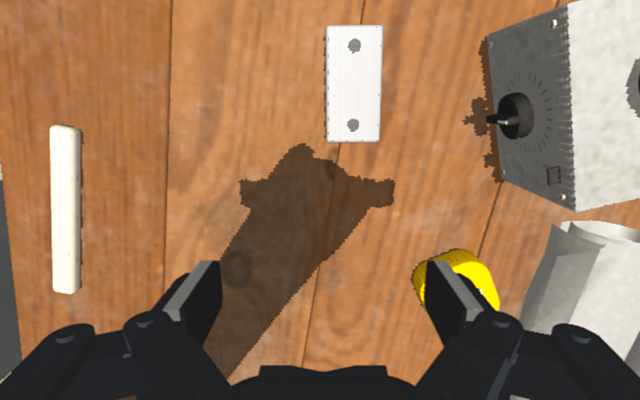

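```bash
python3 - <<'E'
from h import *
import pickle
c=pickle.load(open('w25.pkl','rb'))
save(c,'w25c.png',(310,10,400,160),3.9)
L=[];Rr=[]
for y in (40,60,80,100,120):
  p=prof(c,(315,y),(345,y));r=prof(c,(362,y),(400,y));print(y,p[:3],r[:2]);L.append(p[0][1]);Rr.append(r[0][1])
for x in (338,365,372): print(prof(c,(x,10),(x,38))[:2],prof(c,(x,130),(x,160))[:2])
A=ray(c,L,.03);B=ray(c,Rr,.03);M=(A+B)/2;print(M.round(4),np.linalg.norm(A-B,axis=1));d=np.polyfit(M[:,1],M[:,0],1);print(90-np.degrees(np.arctan(d[0])))
E
```

```text
40 [(24.4, (325.62, 40.0)), (18.6, (328.62, 40.0)), (13.8, (322.62, 40.0))] [(17.7, (382.12, 40.0))]
60 [(21.4, (326.38, 60.0)), (10.9, (324.38, 60.0))] [(21.8, (381.38, 60.0))]
80 [(25.5, (325.88, 80.0)), (14.2, (323.38, 80.0))] [(22.1, (380.62, 80.0))]
100 [(23.3, (326.38, 100.0))] [(20.8, (380.12, 100.0))]
120 [(18.7, (325.88, 120.0)), (16.1, (328.62, 120.0)), (10.1, (324.38, 120.0))] [(23.3, (379.62, 120.0))]
[(17.6, (338.0, 25.12))] [(21.8, (338.0, 141.38)), (6.5, (338.0, 147.38))]
[(22.7, (365.0, 24.62))] [(23.4, (365.0, 141.38))]
[(23.3, (372.0, 24.38))] [(22.4, (372.0, 141.38))]
[[0.5652 0.4338 0.03  ]
 [0.5678 0.4198 0.03  ]
 [0.57   0.4052 0.03  ]
 [0.5727 0.3902 0.03  ]
 [0.5752 0.3746 0.03  ]] [0.04348032 0.04298127 0.04345138 0.04333915 0.04404331]
99.54824972643286
```

View pics/w25c.png

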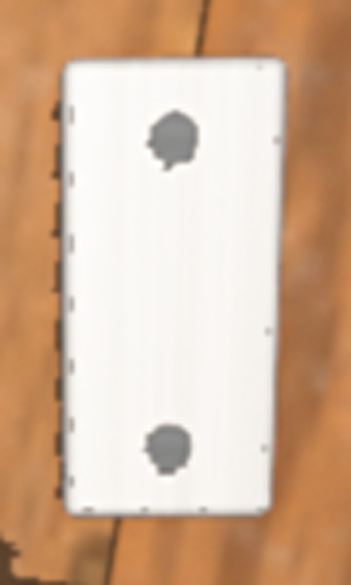

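```bash
python3 - <<'E'
from h import *
import pickle
c=pickle.load(open('w25.pkl','rb'))
P=ray(c,[(326.2,25),(382.7,24.4),(379.3,141.4),(326.2,141.4)],.03);print(P.round(4))
m=P.mean(0); d=(P[0]+P[1]-P[2]-P[3])/2;a=np.degrees(np.arctan2(d[1],d[0]));print(m,np.linalg.norm(d),a)
go(m[0],m[1],.14,99.4)
E
```

```text
[[0.5425 0.4409 0.03  ]
 [0.5849 0.4479 0.03  ]
 [0.6002 0.361  0.03  ]
 [0.5564 0.354  0.03  ]]
[0.57099368 0.40095148 0.03      ] 0.0881106487675758 99.55373888166743
t 29.7 pos [0.5605 0.3178 0.2511] turn [-0.1   0.   -0.41] shift [0.0805 0.0236 0.111 ] | F [0.2 0.1 0.1] w 0.0852 q [ 0.06  0.69 -1.01  1.63  0.62  1.18 -0.94]
```

>>> apply_moves([
  [[0, 0, -0.4], [0.035, 0.01, 0.035], 0],
  [[0, 0, -0.4], [0.07, 0.02, 0.075], 0],
  [[0, 0, -0.4], [0.0805, 0.0236, 0.105], 0],
  [[0, 0, -0.4], [0.0805, 0.0236, 0.111], 0],
  [[0, 0, -0.4], [0.0805, 0.0236, 0.111], 0],
])

```text
t: 30.2
ee_pos: [0.5707, 0.4005, 0.14]
eef_rot: [-0.0, 0.646, 0.763, -0.001]
ft_force: [-1.3, 0.4, 0.3]
grip_width: 0.0853
```

>>> apply_moves([
  [[0, 0, 0], [0, 0, 0], 30],
  [[0, 0, 0], [0, 0, 0], 30],
])

```text
t: 30.4
ee_pos: [0.5724, 0.4005, 0.1435]
eef_rot: [0.001, 0.647, 0.763, 0.001]
ft_force: [-0.4, 0.7, -0.9]
grip_width: 0.0754
```

```bash
python3 - <<'E'
from h import *
go(.571,.401,.075,99.5)
c=grab('wrist'); save(c,'w26.png')
E
```

```text
t 30.4 pos [0.5724 0.4005 0.1435] turn [ 0.16 -0.04 -0.12] shift [ 0.0007 -0.0015  0.0685] | F [-0.4  0.7 -0.9] w 0.0754 q [-0.13  0.87 -0.91  1.57  0.75  1.08 -1.07]
```

View pics/w26.png

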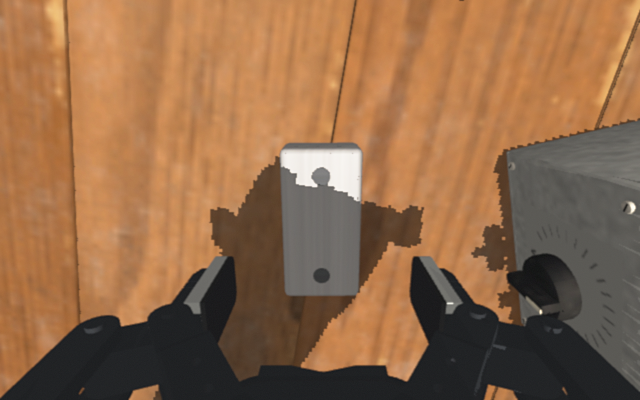

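>>> apply_moves([
  [[0, 0, 0], [0.0005, -0.001, 0.03], 50],
  [[0, 0, 0], [0.0005, -0.001, 0.052], 50],
  [[0, 0, 0], [0.0005, -0.001, 0.064], 50],
  [[0, 0, 0], [0.0005, -0.001, 0.067], 50],
  [[0, 0, 0], [0.0005, -0.001, 0.067], 50],
])

```text
t: 30.95
ee_pos: [0.5702, 0.4013, 0.0742]
eef_rot: [-0.0, 0.646, 0.763, -0.0]
ft_force: [0.2, 0.2, -0.0]
grip_width: 0.0687
```

>>> apply_moves([
  [[0, 0, 0], [0, 0, 0], 255],
  [[0, 0, 0], [0, 0, 0], 255],
  [[0, 0, 0], [0, 0, 0], 255],
  [[0, 0, 0], [0, 0, 0], 255],
  [[0, 0, 0], [0, 0, 0], 255],
])

```text
t: 31.45
ee_pos: [0.5711, 0.4021, 0.0759]
eef_rot: [0.0, 0.646, 0.763, 0.001]
ft_force: [1.1, -0.0, 5.4]
grip_width: 0.0441
```

```bash
python3 - <<'E'
from h import *
go(.4925,.2,.25,45)
E
```

```text
t 31.45 pos [0.5711 0.4021 0.0759] turn [ 0.09 -0.14 54.47] shift [-0.1861 -0.1103 -0.1746] | F [ 1.1 -0.   5.4] w 0.0441 q [-0.16  0.94 -0.86  1.59  0.82  1.   -1.11]
```

>>> apply_moves([
  [[0, 0, 0], [0, 0, -0.02], 255],
  [[0, 0, 0], [0, 0, -0.05], 255],
  [[0, 0, 0], [0, 0, -0.085], 255],
  [[0, 0, 0], [0, 0, -0.125], 255],
  [[0, 0, 0], [0, 0, -0.15], 255],
])

```text
t: 31.95
ee_pos: [0.5698, 0.4015, 0.2275]
eef_rot: [-0.0, 0.646, 0.763, 0.001]
ft_force: [0.6, 0.3, -6.7]
grip_width: 0.0437
```

```bash
python3 - <<'E'
from h import *
go(.49,.2,.23,45)
c=grab('wrist'); save(c,'w27.png')
E
```

```text
t 31.95 pos [0.5698 0.4015 0.2275] turn [ 2.000e-02 -6.000e-02  5.452e+01] shift [-0.1855 -0.112  -0.0027] | F [ 0.6  0.3 -6.7] w 0.0437 q [-0.11  0.78 -0.96  1.52  0.67  1.2  -1.02]
```

View pics/w27.png

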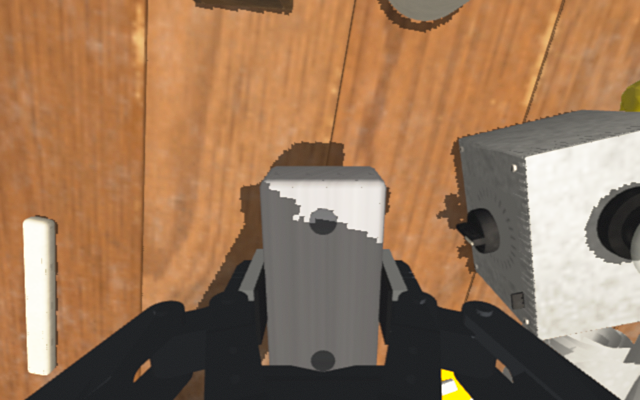

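Held well. Carry on towards the stack.

>>> apply_moves([
  [[0, 0, 6], [-0.025, -0.015, 0], 255],
  [[0, 0, 14], [-0.06, -0.035, 0], 255],
  [[0, 0, 22], [-0.095, -0.057, 0], 255],
  [[0, 0, 30], [-0.13, -0.079, 0], 255],
  [[0, 0, 38], [-0.165, -0.1, 0], 255],
])

```text
t: 32.5
ee_pos: [0.4967, 0.2198, 0.2232]
eef_rot: [0.0, 0.861, 0.509, -0.002]
ft_force: [0.7, 0.5, -5.5]
grip_width: 0.0444
```

```bash
python3 - <<'E'
from h import *
go(.4925,-.013,.22,.4)
E
```

```text
t 32.5 pos [0.4967 0.2198 0.2232] turn [1.000e-02 1.900e-01 6.077e+01] shift [-0.206   0.1085  0.0036] | F [ 0.7  0.5 -5.5] w 0.0444 q [ 0.18  0.52 -0.92  1.9   0.5   0.97 -1.47]
```

>>> apply_moves([
  [[0, 0, 7], [-0.03, 0.016, 0], 255],
  [[0, 0, 15], [-0.065, 0.034, 0], 255],
  [[0, 0, 23], [-0.1, 0.053, 0], 255],
  [[0, 0, 31], [-0.135, 0.071, 0], 255],
  [[0, 0, 39], [-0.17, 0.089, 0], 255],
])

```text
t: 33.0
ee_pos: [0.4942, 0.0284, 0.2237]
eef_rot: [0.0, 0.981, 0.192, -0.001]
ft_force: [-0.1, 0.9, -6.5]
grip_width: 0.0437
```

```bash
python3 - <<'E'
from h import *
go(.4935,-.013,.21,.4)
E
```

```text
t 33.0 pos [0.4942 0.0284 0.2237] turn [ 0.    0.13 21.78] shift [-0.0163  0.0381  0.0137] | F [-0.1  0.9 -6.5] w 0.0437 q [ 0.46  0.38 -0.77  2.01  0.35  0.88 -1.69]
```

>>> apply_moves([
  [[0, 0, 8], [-0.006, 0.015, 0.004], 255],
  [[0, 0, 16], [-0.012, 0.03, 0.008], 255],
  [[0, 0, 21.8], [-0.0163, 0.038, 0.013], 255],
  [[0, 0, 21.8], [-0.0163, 0.038, 0.013], 255],
  [[0, 0, 21.8], [-0.0163, 0.038, 0.013], 255],
])

```text
t: 33.5
ee_pos: [0.4945, -0.0105, 0.211]
eef_rot: [-0.0, 1.0, 0.008, -0.001]
ft_force: [-0.0, 0.4, -6.7]
grip_width: 0.044
```

```bash
python3 - <<'E'
from h import *
go(.4935,-.013,.162,.4)
c=grab('wrist'); save(c,'w28.png')
E
```

```text
t 33.5 pos [ 0.4945 -0.0105  0.211 ] turn [-0.02  0.08  0.48] shift [-0.001   0.0025  0.049 ] | F [-0.   0.4 -6.7] w 0.044 q [ 0.45  0.38 -0.67  2.03  0.31  0.83 -1.95]
```

View pics/w28.png

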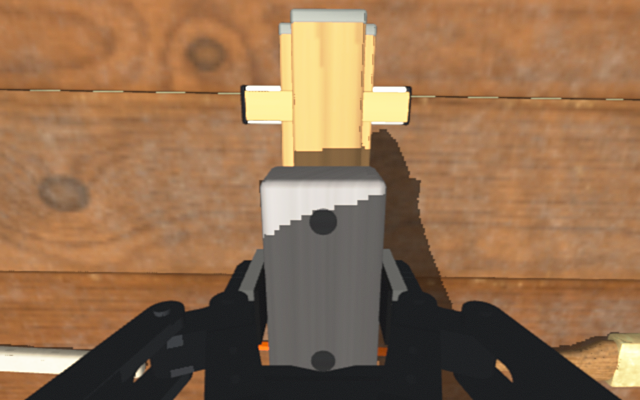

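>>> apply_moves([
  [[0, 0, 0.4], [-0.001, 0.001, 0.015], 255],
  [[0, 0, 0.4], [-0.001, 0.002, 0.032], 255],
  [[0, 0, 0.4], [-0.001, 0.002, 0.045], 255],
  [[0, 0, 0.4], [-0.001, 0.002, 0.048], 255],
  [[0, 0, 0.4], [-0.001, 0.002, 0.048], 255],
])

```text
t: 34.05
ee_pos: [0.4942, -0.0126, 0.1631]
eef_rot: [-0.0, 1.0, 0.003, -0.0]
ft_force: [-0.1, 0.0, -6.5]
grip_width: 0.0436
```

```bash
cat > wt.py <<'E'
from h import *
go(.4935,-.013,.1562,.4)
s=sensors.read_state(); c=grab('wrist'); save(c,'wt%.0f.png'%(s['t']*100),(220,0,420,280),2.1)
h=s['ee_pos'][2]-.0759+.03; print('h',h)
for y in (195,210,225):
  a=prof(c,(250,y),(285,y))[0][1];b=prof(c,(365,y),(400,y))[0][1];P=ray(c,[a,b],h);print('weight',P.mean(0).round(4),(P[0]-P[1])[1].round(4),a,b)
for y in (30,45,60,130,145):
  l=prof(c,(265,y),(310,y));r=prof(c,(345,y),(385,y))
  print(y,[(q[0],q[1][0],ray(c,q[1],.08)[0,1].round(4)) for q in l],[(q[0],q[1][0],ray(c,q[1],.08)[0,1].round(4)) for q in r])
for x in (300,325,345): p=prof(c,(x,160),(x,195));print('far edge weight',p,[ray(c,q[1],h)[0,0].round(4) for q in p])
E
python3 wt.py; ls -t pics|head -1
```

```text
t 34.05 pos [ 0.4942 -0.0126  0.1631] turn [-0.03  0.05 -0.03] shift [-0.0007  0.0004  0.0069] | F [-0.1  0.  -6.5] w 0.0436 q [ 0.41  0.45 -0.63  2.07  0.39  0.74 -2.02]
h 0.1171717066287081
weight [ 0.5349 -0.0115  0.1172] 0.0378 (260.38, 195.0) (369.12, 195.0)
weight [ 0.5294 -0.0143  0.1172] 0.0435 (261.12, 210.0) (384.62, 210.0)
weight [ 0.5238 -0.0143  0.1172] 0.0436 (261.62, 225.0) (383.88, 225.0)
30 [(9.3, 273.38, np.float64(0.0059)), (5.8, 275.62, np.float64(0.005))] [(15.4, 382.38, np.float64(-0.0378)), (14.1, 371.62, np.float64(-0.0335)), (13.5, 367.38, np.float64(-0.0318))]
45 [(9.6, 273.62, np.float64(0.006)), (4.8, 275.88, np.float64(0.0051))] [(14.8, 367.38, np.float64(-0.0321)), (14.2, 379.38, np.float64(-0.0369)), (12.0, 370.62, np.float64(-0.0334)), (8.1, 381.62, np.float64(-0.0379))]
60 [(11.7, 274.38, np.float64(0.0059)), (6.8, 276.62, np.float64(0.005))] [(14.7, 370.62, np.float64(-0.0336)), (13.8, 378.38, np.float64(-0.0368)), (13.7, 366.38, np.float64(-0.0319)), (9.8, 381.62, np.float64(-0.0382))]
130 [(14.5, 280.62, np.float64(0.0042)), (11.2, 266.38, np.float
[... 215 characters left out ...]
.float64(0.0105)), (9.1, 277.62, np.float64(0.0057)), (4.9, 280.38, np.float64(0.0045))] [(19.3, 374.88, np.float64(-0.0371)), (14.6, 367.62, np.float64(-0.0339)), (12.8, 377.62, np.float64(-0.0383)), (5.6, 363.38, np.float64(-0.0321))]
far edge weight [(25.7, (300.0, 161.62)), (10.4, (300.0, 180.38)), (6.2, (300.0, 165.62))] [np.float64(0.5465), np.float64(0.54), np.float64(0.5452)]
far edge weight [(25.3, (325.0, 161.62)), (9.7, (325.0, 180.38)), (5.3, (325.0, 165.62))] [np.float64(0.5466), np.float64(0.5401), np.float64(0.5452)]
far edge weight [(25.6, (345.0, 161.62)), (10.0, (345.0, 180.12)), (5.8, (345.0, 165.62))] [np.float64(0.5466), np.float64(0.5402), np.float64(0.5453)]
wt3405.png
```

>>> apply_moves([
  [[0, 0, 0], [-0.0025, -0.0005, 0.002], 255],
  [[0, 0, 0], [-0.0025, -0.0005, 0.004], 255],
  [[0, 0, 0], [-0.0025, -0.0005, 0.006], 255],
  [[0, 0, 0], [-0.0025, -0.0005, 0.0065], 255],
  [[0, 0, 0], [-0.0025, -0.0005, 0.0065], 255],
])

```text
t: 34.6
ee_pos: [0.4919, -0.0127, 0.1569]
eef_rot: [0.0, 1.0, 0.002, 0.0]
ft_force: [0.5, 0.2, -6.7]
grip_width: 0.044
```

```bash
python3 wt.py; ls -t pics|head -1
```

```text
t 34.6 pos [ 0.4919 -0.0127  0.1569] turn [ 0.   -0.   -0.12] shift [0.0016 0.0003 0.0007] | F [ 0.5  0.2 -6.7] w 0.044 q [ 0.41  0.46 -0.62  2.08  0.4   0.72 -2.03]
h 0.11095645904598717
weight [ 0.5326 -0.0117  0.111 ] 0.038 (260.38, 195.0) (369.62, 195.0)
weight [ 0.5271 -0.0145  0.111 ] 0.0436 (260.88, 210.0) (384.62, 210.0)
weight [ 0.5215 -0.0145  0.111 ] 0.0434 (261.88, 225.0) (383.62, 225.0)
30 [(12.0, 270.38, np.float64(0.006)), (6.3, 272.62, np.float64(0.0051))] [(17.2, 368.62, np.float64(-0.0319)), (16.3, 372.38, np.float64(-0.0333)), (14.0, 381.38, np.float64(-0.0368)), (9.6, 370.88, np.float64(-0.0328))]
45 [(7.6, 271.12, np.float64(0.0059)), (4.7, 273.62, np.float64(0.0049))] [(14.2, 368.38, np.float64(-0.032)), (13.8, 380.38, np.float64(-0.0367)), (12.2, 372.38, np.float64(-0.0336)), (10.8, 383.62, np.float64(-0.038))]
60 [(10.6, 271.38, np.float64(0.006)), (5.4, 273.88, np.float64(0.005))] [(15.9, 371.62, np.float64(-0.0335)), (15.5, 382.62, np.float64(-0.0379)), (14.1, 367.38, np.float64(-0.0319)), (7.8, 379.38, np.float64(-0.0366))]
130 [(10.3, 274.62, np.float64(0.0057)), (5.1, 276.88, np.float64(0.0048))] [(16.1, 369.62, np.float64(-0.0339)), (14.4, 379.62, np.float64(-0.0381)), (14.0, 365.38, np.float64(-0.0322)), (13.9, 376.38, np.float64(-0.0368))]
145 [(14.7, 278.62, np.float64(0.0042)), (11.6, 275.62, np.float64(0.0055)), (7.9, 265.62, np.float64(0.0097))] [(25.1, 378.88, np.float64(-0.0381)), (13.0, 368.88, np.float64(-0.0339)), (5.7, 366.62, np.float64(-0.0329))]
far edge weight [(26.1, (300.0, 165.88)), (10.6, (300.0, 180.62))] [np.float64(0.5428), np.float64(0.5377)]
far edge weight [(25.3, (325.0, 163.62)), (9.7, (325.0, 180.38))] [np.float64(0.5436), np.float64(0.5378)]
far edge weight [(25.4, (345.0, 163.62)), (9.6, (345.0, 179.62))] [np.float64(0.5436), np.float64(0.5381)]
wt3460.png
```

>>> apply_moves([
  [[0, 0, -0.1], [0, -0.0005, 0.0006], 255],
  [[0, 0, -0.1], [0, -0.0005, 0.0012], 255],
  [[0, 0, -0.1], [0, -0.0005, 0.0014], 255],
  [[0, 0, -0.1], [0, -0.0005, 0.0014], 255],
])

```text
t: 35.05
ee_pos: [0.4919, -0.0121, 0.1558]
eef_rot: [0.0, 1.0, 0.003, 0.0]
ft_force: [-2.4, -0.3, 1.4]
grip_width: 0.0437
```

Contact (Fz went from −6.7 to +1.4). Release, retreat, look.

>>> apply_moves([
  [[0, 0, 0], [0, 0, 0], 60],
  [[0, 0, 0], [0, 0, 0], 0],
  [[0, 0, 0], [0, 0, 0], 0],
  [[0, 0, 0], [0, 0, -0.015], 0],
  [[0, 0, 0], [0, 0, -0.045], 0],
])

```text
t: 35.55
ee_pos: [0.4908, -0.0121, 0.2002]
eef_rot: [-0.0, 1.0, 0.004, -0.002]
ft_force: [0.8, -0.7, -0.7]
grip_width: 0.085
```

>>> apply_moves([
  [[0, 0, 0], [-0.01, 0, -0.05], 0],
  [[0, 0, 0], [-0.03, 0, -0.1], 0],
  [[0, 0, 0], [-0.05, 0, -0.13], 0],
  [[0, 0, 0], [-0.05, 0, -0.13], 0],
  [[0, 0, 0], [-0.05, 0, -0.13], 0],
])

```text
t: 36.05
ee_pos: [0.442, -0.0125, 0.332]
eef_rot: [0.001, 1.0, 0.003, 0.002]
ft_force: [0.2, 0.7, -0.3]
grip_width: 0.0852
```

```bash
python3 - <<'E'
from h import *
import pickle
go()
c=grab('wrist'); save(c,'w30.png');pickle.dump(c,open('w30.pkl','wb'))
s=grab('side'); save(s,'s30.png',(250,150,390,260),5.5)
E
```

```text
t 36.05 pos [ 0.442  -0.0125  0.332 ] turn [ 0.1  -0.18 -0.  ] shift [0. 0. 0.] | F [ 0.2  0.7 -0.3] w 0.0852 q [ 0.6   0.12 -0.75  2.01  0.1   1.04 -1.76]
```

View pics/w30.png

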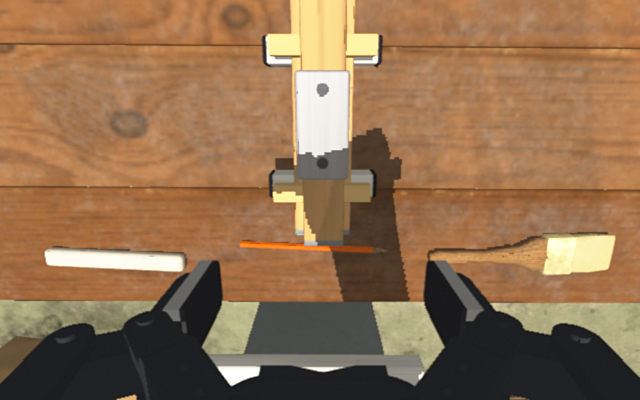

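View pics/s30.png

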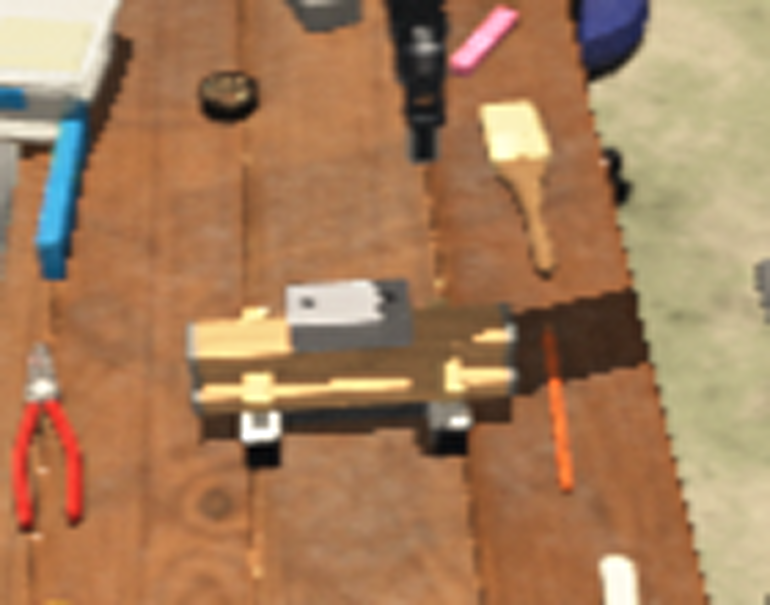

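```bash
python3 - <<'E'
from h import *
import pickle
c=pickle.load(open('w30.pkl','rb'))
for x in (305,315,340):
  p=prof(c,(x,60),(x,85))[0][1];q=prof(c,(x,165),(x,190)); print(p,q[:2],ray(c,[p,q[0][1]],.11)[:,0].round(4), ray(c,[p,q[0][1]],.11)[:,0].mean().round(4))
for y in (80,100,140):
  a=prof(c,(285,y),(310,y));b=prof(c,(338,y),(362,y));print([ (q[1][0],ray(c,q[1],.11)[0,1].round(4)) for q in a[:2]],[(q[1][0],ray(c,q[1],.11)[0,1].round(4)) for q in b[:2]])
for x in (315,325,335): p=prof(c,(x,230),(x,255));print([(q[1][1],ray(c,q[1],.08)[0,0].round(4)) for q in p])
for y in (10,20): print([(q[1][0],ray(c,q[1],.08)[0,1].round(4)) for q in prof(c,(290,y),(312,y))],[(q[1][0],ray(c,q[1],.08)[0,1].round(4)) for q in prof(c,(335,y),(360,y))])
save(c,'w30c.png',(255,20,395,260),2.4)
E
```

```text
(305.0, 71.38) [(4.9, (305.0, 179.38))] [0.5357 0.4479] 0.4918
(315.0, 69.38) [(5.4, (315.0, 179.38))] [0.5372 0.448 ] 0.4926
(340.0, 71.12) [(5.2, (340.0, 179.38))] [0.536  0.4481] 0.4921
[(291.62, np.float64(0.0104)), (295.38, np.float64(0.0074))] [(352.62, np.float64(-0.0383)), (347.88, np.float64(-0.0345))]
[(292.12, np.float64(0.0103)), (296.38, np.float64(0.0069))] [(352.12, np.float64(-0.0384)), (347.62, np.float64(-0.0347))]
[(292.62, np.float64(0.0105)), (298.38, np.float64(0.0057))] [(351.38, np.float64(-0.0387)), (348.62, np.float64(-0.0364))]
[(245.62, np.float64(0.3725)), (233.38, np.float64(0.3858)), (250.38, np.float64(0.3673)), (241.38, np.float64(0.3771))]
[(245.38, np.float64(0.3728)), (250.62, np.float64(0.367)), (240.12, np.float64(0.3786))]
[(245.62, np.float64(0.3726)), (250.62, np.float64(0.3671)), (239.88, np.float64(0.3789))]
[(290.62, np.float64(0.0127)), (298.38, np.float64(0.0062)), (300.38, np.float64(0.0045))] [(346.62, np.float64(-0.0341)), (352.62, np.float64(-0.0391)), (344.62, np.float64(-0.0324)), (354.88, np.float64(-0.041))]
[(290.62, np.float64(0.0128)), (298.38, np.float64(0.0063)), (300.62, np.float64(0.0044))] [(346.62, np.float64(-0.0343)), (354.12, np.float64(-0.0406)), (344.62, np.float64(-0.0326))]
```

View pics/w30c.png

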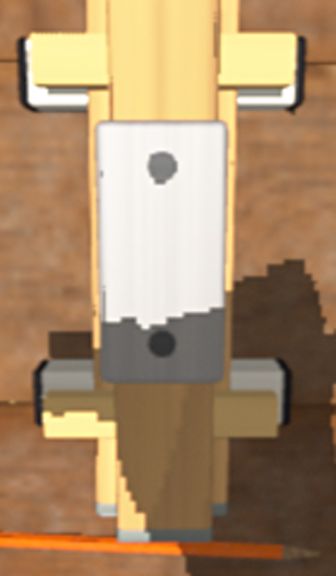

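```bash
python3 -c "
from bench import order; print(order.job_done())"
```

```text
the job is handed in; nothing more can be done
None
```

I built the stack in the order asked: wide board on the bearers, the two plain-wood stickers, the narrow board, then the weight with the two holes. I let go of everything, backed the gripper off to about 0.33 m, and handed the job in at about 36 s of the 122 s allowed.

**Position:** by the wrist camera, every part sits within about 1 mm of where it should be. The base centre is at (0.4925, −0.014).

| Part | x (m) | y (m) |
|---|---|---|
| Wide board | 0.492 | −0.014 |
| Sticker on near bearer (bearer at 0.4226) | 0.4224 | −0.014 |
| Sticker on far bearer (bearer at 0.5622) | 0.5617 | −0.013 |
| Narrow board | 0.493 | −0.014 |
| Weight | 0.492 | −0.014 |

**Squareness and force:** the directions I measured were within about half a degree of square. The highest force I read was about 16 N, while pressing the near-bearer sticker down.

**Disagreements:**
- Partway through I applied a 1.9 mm correction to the wrist camera. Views from two tool angles contradicted it, so I removed it and lined parts up against each other in the pictures instead.
- In the hand, the weight looked about 3 mm off along the board compared with my grasp estimate. I shifted it 2.5 mm, and the last picture shows it centred.
- Edges often measured 1 to 2 mm narrower than the sizes given, so treat these figures as good to about 1 mm.

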